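# Fetch the shaft collar from behind the supplies

### The arm

A 6-joint arm with a two-finger parallel gripper is mounted at the origin on the work surface. World frame = base frame: x ahead of the robot, y to its left, z up, the work surface at z = 0. Lengths are in mm, angles in rad, forces in N, time in s.
With the tool pointing down it reaches from about 250 to 725 mm from the base axis. Payload 4 kg.
Tool frame: the origin (TCP) lies midway between the tips of the shut fingers; the grasp point (between the pads) lies 19 mm behind it (env.pinch_z is the distance from the TCP to the grasp point, in mm); y points along the fingers, z is the direction in which the jaws open and shut, and the axes are right-handed (so a half turn about y gives the same grasp; the last joint's range is limited). The gripper opens to 85 mm and grips with 20 to 120 N. Pads are 22 mm wide; open, the fingers measure 114 mm over their backs; the gripper's body (76 mm by 85 mm) begins 54 mm behind the grasp point. The pads swing forward as they close: fully open they stand 13 mm farther back than shut.
Start: joints at [1.316, 0.241, 0.005, 1.335, 0, 1.571], TCP at [126.024, 483.857, 231.306] pointing down, gripper open.
Joint ranges: [-2.72, 2.72], [-1.05, 1.87], [-1.09, 1.28], [-1.99, 2.15], [-1.42, 1.44], [-3.14, 3.14]. Speed limits (rad/s): [2.79, 2.79, 3.14, 3.14, 3.14, 3.14].

### API

Orientations are given as a 3x3 rotation matrix whose columns are the frame's x, y, z axes.
In Python, from station import monitor, eyes, env gives the robot as it stands. The module is installed in compiled form; this text tells all that it offers.
- The arm moves only by the tool step_arm, never from a script. Its arguments are lists of equal length, an entry for each row: "dp": the shift along the world's x, y, z scaled (see below), a list of three; "delta_rot": the turn, a rotation vector about the world's x, y, z scaled (see below), a list of three; "hand": the opening, from 0 (shut) to 1 (fully open). A call has exactly 5 rows; each row is the pose to reach, as a shift and turn from the pose measured when the call began; what a row does not reach only later rows make up. The controller multiplies each number of a shift by 0.4 m and each number of a turn by 30 degrees. A row lasts 1/12 s, in which the tool goes at most 41.7 mm and 7.16 degrees, less where a joint would pass 70% of its speed; a pose out of reach is approached as far as the arm can. A call with a number of a shift or a turn outside -1 to 1 is refused whole. A call with a gripper value outside its range is refused whole. The fingers move at their own pace and stop on an object; "newtons" is the grip in N (left out, the last holds). Time passes only in rows, so rows that repeat a pose let the fingers close, or fill a call up. It gives the time, the measured TCP pose, the force and the opening at its end, in the units of the state.
- monitor.get_obs(): the state, without advancing time (a new reading comes with each control period).
- eyes.camera(name): name is "scene" or "top" or "wrist"; returns (picture, depth): 420x560x3 uint8, blue, green, red; 420x560 float32, mm along the optical axis (not along the pixel's ray), 0 where there is no reading.
- eyes.calibration(name): a dict with "fx", "fy", "cx", "cy" (pixels), "world_from_camera" (4x4, takes a point from camera to world coordinates). Camera axes: x right, y up, looking along -z (the intrinsics and any distortion apply to the point x, -y, -z); pixel columns grow to the right and rows downward; lengths in mm; the calibration is good to about 2 mm. The wrist camera is an equidistant fisheye: a pixel r from the principal point sees the ray r / f radians off the axis. A picture is of the moment at which its call begins: read the wrist's pose just before it. calibration takes no time and is no camera call; for the wrist camera it gives the pose at the moment of the call.
- env.close_job(): hands the job in, once; it reports no verdict.
The state is a dict: "t": time; "q": joint angles; "qd": joint speeds; "effort": joint torques, N m; "position": TCP position; "orientation": TCP orientation; "contact_force": force on the tool from outside, world axes, zero at the start; "torque": the same for the moment, N m; "opening": opening from 0.0 (shut) to 1.0 (fully open).
Only numpy, scipy, OpenCV 4.12 (cv2) and the standard library are available. Lean on these libraries where they do the work, as an engineer would, in place of code of your own. Each camera call takes 0.05 s, during which the arm holds its last target. There are 200 camera calls.

### The job

The steel collar is at the back of the green tray, boxed in by the spray can, the square tin and the dropper bottle. First stand all three of these on the plywood board, leaving the collar where it is; then take the collar and put it over the locating pin of the aluminium jig plate, sitting flat on the plate. Finally stand the can, the tin and the bottle each back in the tray on the very spot where it stood at the start, and do not let any of the three tip over on the way.

Things in the scene. Friction and masses are not known exactly. Their poses are not given: they have to be found in the camera images.
- can_center (a point): Small spray can, bare aluminium with a black cap, loose, standing: 50 mm in diameter up to a height of 84 mm, then a shoulder and a 33 mm cap, 105 mm high in all, about 0.2 kg. The point is on its axis half-way up (52.5 mm above its underside); z is up along its axis.
- tin_center (a point): Square tin, grey, loose, standing: 46 x 46 mm (sides along its x and y axes) and 86 mm high, with a 24 mm round steel screw cap on top, 96 mm in all, about 0.3 kg. The point is on its axis half-way up (48 mm above its underside); z is up.
- bottle_center (a point): Slim white plastic dropper bottle, loose, standing: round, 40 mm in diameter up to a height of 70 mm, then a shoulder to a 16 mm neck and a black nozzle tip, 100 mm high in all, about 0.13 kg. The point is on its axis half-way up (50 mm above its underside); z is up.
- collar_center (a point): Steel shaft collar, a plain flat ring, loose, lying flat in the tray behind the can, tin and bottle: outside diameter 54 mm, bore 30 mm, 24 mm high, about 0.28 kg. The point is on its axis half-way up (12 mm above its underside); z is up along its axis.
- tray_floor (a point): Green steel tray, fixed: 190 mm (its x) by 250 mm (its y), floor 4 mm thick, walls 30 mm high at the back (+x) and both sides, open at the front (-x, to the robot). The point is the centre of the floor's upper face. In any order, one container stands near x -40, y 0 mm and two near x -5, y +75 and -75; the collar near x +32, y 0, too hemmed in for fingers until they are cleared.
- mat_top (a point): Bare plywood board lying on the table, fixed, the side area: 160 mm (its x) by 250 mm (its y), 8 mm thick, empty. The point is the centre of its upper face; z is up. It has room for the three containers in a row along y.
- jig_seat (a point): Aluminium jig plate, fixed: 140 x 140 mm, 12 mm thick, with an upright locating pin in its middle, 12 mm in diameter, 14 mm high. The point is the centre of the plate's upper face, at the pin's foot; z is up. A fixed clamp, 58 mm high above the table, begins 39 mm from the pin's axis on the +x side; a loose 6 mm thick flat bar lies 43 to 63 mm from it on the -x side.
Not all that is in view belongs to the job. Leave any purple look-alike of the part that bears bottle_center alone. Leave any blue look-alike of the part that bears tin_center alone.

How it is judged:
By the outcome, as a careful person would: the job done as asked, in the order asked, and still so for the second after the job is handed in, with the robot touching nothing.
It also fails if it takes over 152 s, if anything falls off the work surface, if the arm or the gripper's body presses on something with over 40 N, if the wrist force passes 120 N, or if a joint passes its speed limit or range.

## Working session

There is one attempt and no reset: what is moved stays moved. The work goes in short steps, Python scripts to look and compute and a tool call to move; the robot and the scene stay as the last step left them, time stands still between calls to the robot, and variables do not carry over. Pictures are saved under pics/ and viewed, about 12 in all and at most 16, crops included, and the job is handed in when it is done.

Besides the shell and the picture viewer there is one more tool, called after "Emit:" as name(argument=value, ...), one argument or row to a line, values as JSON. step_arm: Moves the arm, as the interface text tells. Its arguments: {"type":"object","properties":{"dp":{"type":"array"},"delta_rot":{"type":"array"},"hand":{"type":"array"},"newtons":{"type":"number"}},"required":["dp","delta_rot","hand"]}

```bash
mkdir -p pics
cat > h.py <<'E'
import numpy as np, cv2
from station import monitor, eyes, env
def grab(n):
    p,d=eyes.camera(n); c=eyes.calibration(n); np.savez(f'{n}.npz',p=p,d=d,T=c['world_from_camera'],k=[c['fx'],c['fy'],c['cx'],c['cy']]); return p,d,c
def load(n):
    z=np.load(f'{n}.npz'); return z['p'],z['d'],z['T'],z['k']
def cloud(n):
    p,d,T,(fx,fy,cx,cy)=load(n); v,u=np.mgrid[:420,:560]
    P=np.stack([(u-cx)/fx*d,-(v-cy)/fy*d,-d,np.ones_like(d)],-1)@np.array(T).T
    P[d==0]=np.nan; return P[...,:3]
E
python3 - <<'E'
from h import *
for n in('top','scene'):
    p,d,c=grab(n); cv2.imwrite(f'pics/{n}0.png',cv2.resize(p,(800,600))); print(n,{k:np.round(v,3).tolist() for k,v in c.items()})
o=monitor.get_obs();print(o['t'],o['orientation'],o['contact_force'])
E
```

```text
top {'fx': 389.361, 'fy': 389.361, 'cx': 278.582, 'cy': 220.024, 'world_from_camera': [[0.015, 0.999, -0.042, 400.031], [-1.0, 0.015, 0.015, 81.696], [0.015, 0.042, 0.999, 1145.297], [0.0, 0.0, 0.0, 1.0]]}
scene {'fx': 484.233, 'fy': 484.233, 'cx': 280.95, 'cy': 212.825, 'world_from_camera': [[-0.823, -0.407, 0.397, 952.104], [0.568, -0.596, 0.568, 771.917], [0.005, 0.693, 0.721, 996.385], [0.0, 0.0, 0.0, 1.0]]}
0.1 [[ 9.67723258e-01 -4.93532191e-04  2.52014787e-01]
 [-2.52015269e-01 -1.79396637e-03  9.67721595e-01]
 [-2.54957081e-05 -9.99998269e-01 -1.86044062e-03]] [0.07176063 0.28964388 0.38350595]
```

View pics/top0.png

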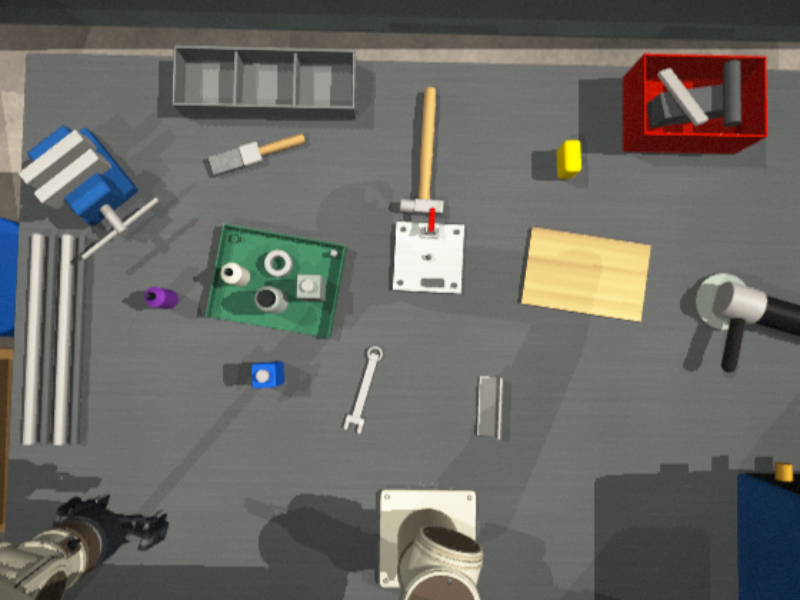

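View pics/scene0.png

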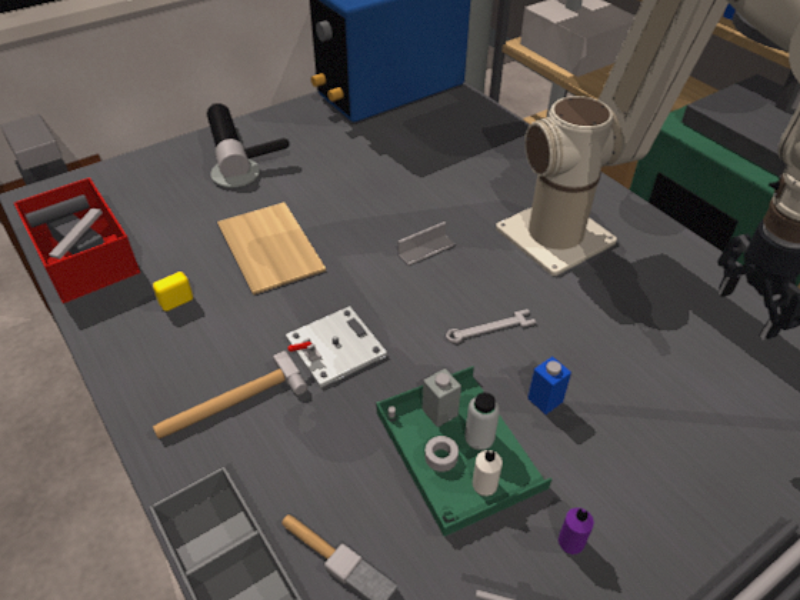

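Top view (800x600 px): white bottle (233,273) vs purple look-alike (160,297). Grey tin (308,287) vs blue look-alike (266,375). Can (268,298) and collar (277,263), with no other rings. Tray at (275,280), jig plate (428,258) with its pin, and board (586,275).

Run:
```python
from h import *
P=cloud('top'); p=load('top')[0]
def box(a,b,c,d): return slice(int(b*.7),int(d*.7)),slice(int(a*.7),int(c*.7))
def cl(name,bx,z0,z1):
    Q=P[box(*bx)]; m=(Q[...,2]>z0)&(Q[...,2]<z1); c=m.astype(np.uint8); X=Q[m]
    if len(X)<4: print(name,len(X));return
    (cc,s,a)=cv2.minAreaRect(X[:,:2].astype(np.float32)); print(name,len(X),'mean',X.mean(0).round(1),'med z',np.median(X[:,2]).round(1),'rect',np.round(cc,1),np.round(s,1),round(a,1))
cl('cancap',(245,275,290,320),98,125)
cl('canall',(245,275,290,320),78,125)
cl('tincap',(285,265,335,315),93,115)
cl('tintop',(285,265,335,315),75,93.5)
cl('bottip',(210,250,255,295),85,115)
cl('botsh',(210,250,255,295),60,115)
cl('collar',(258,243,298,283),18,40)
cl('tray',(195,215,355,345),22,45)
cl('board',(515,220,660,330),4,20)
cl('jig',(385,215,470,300),7,18)
cl('pin',(415,245,440,270),20,35)
cl('clamp',(415,200,445,245),40,70)
cl('purple',(140,280,185,315),60,115)
c=lambda b,f:cv2.resize(p[box(*b)],None,fx=f,fy=f,interpolation=cv2.INTER_CUBIC)
a=c((195,215,355,345),5);b=c((385,195,475,300),5)
im=np.zeros((600,800,3),np.uint8);a=a[:,:480];im[:a.shape[0],:a.shape[1]]=a;im[:b.shape[0],485:485+b.shape[1]]=b[:, :315]
cv2.imwrite('pics/crop0.png',im)
```

```text
cancap 125 mean [470.2 314.6 108.5] med z 108.9 rect [471.  316.1] [29.9 32.4] 2.8
canall 256 mean [469.2 313.   99.5] med z 96.7 rect [469.4 315.2] [46.3 48.2] 1.3
tincap 79 mean [495.5 239.   98.5] med z 99.0 rect [497.4 241.4] [33.6 33.5] 50.9
tintop 226 mean [494.  237.1  88.6] med z 89.1 rect [495.5 238.4] [46.9 46.1] 89.4
bottip 36 mean [518.2 387.   94.7] med z 95.6 rect [518.2 389.8] [16.  18.4] 32.4
botsh 175 mean [518.2 385.8  80.7] med z 79.2 rect [518.9 388.2] [36.9 38.3] 1.9
collar 204 mean [546.4 310.2  27.3] med z 27.8 rect [547.3 310. ] [51.9 52.4] 89.5
tray 628 mean [538.6 312.5  29.1] med z 28.5 rect [512.3 313.2] [251.5 188.7] 80.8
board 4452 mean [ 536.7 -321.3    7.9] med z 7.8 rect [ 537.8 -324. ] [219.9 295.4] 0.9
jig 2130 mean [564.1   5.6  12.2] med z 12.1 rect [576.2   5.2] [139.8 161.1] 87.8
pin 12 mean [565.6   6.2  23.1] med z 23.0 rect [566.2   6.4] [9.4 8.8] 0.1
clamp 87 mean [631.4   3.2  49.3] med z 48.9 rect [634.8   3.8] [23.2 43.9] 88.2
purple 181 mean [471.  531.4  76.9] med z 75.0 rect [471.7 536.1] [38.3 39. ] 18.4
```

View pics/crop0.png

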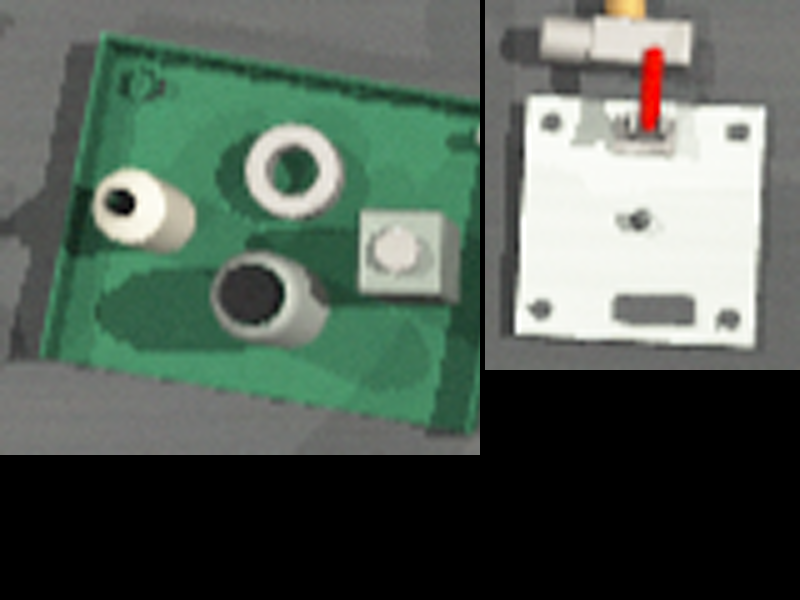

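Top crop: the white bottle, can, grey tin and collar fit the tray-frame positions given (can local about -42,1; bottle -6,74; tin -5,-75; collar +34,0). So I chose these, not the purple or blue ones. The pin is at world (565,6) and the clamp on +x. I'll grip everything with the jaws along x, above the tray walls.

Emit:
step_arm(
  dp=[
    [0.308,-0.204,0],
    [0.308,-0.204,0],
    [0.308,-0.204,0],
    [0.308,-0.204,0],
    [0.308,-0.204,0],
  ],
  delta_rot=[
    [0,0,-0.838],
    [0,0,-0.838],
    [0,0,-0.838],
    [0,0,-0.838],
    [0,0,-0.838],
  ],
  hand=[1,1,1,1,1],
  newtons=40,
)

```text
t: 0.52
position: [252.0, 399.0, 230.1]
orientation: [[0.764, -0.0, 0.645], [-0.645, -0.003, 0.764], [0.002, -1.0, -0.003]]
contact_force: [0.4, 0.9, 0.3]
opening: 1.003
```

Emit:
step_arm(
  dp=[
    [0.308,-0.204,0],
    [0.308,-0.204,0],
    [0.308,-0.204,0],
    [0.308,-0.204,0],
    [0.308,-0.204,0],
  ],
  delta_rot=[
    [0,0,-0.838],
    [0,0,-0.838],
    [0,0,-0.838],
    [0,0,-0.838],
    [0,0,-0.838],
  ],
  hand=[1,1,1,1,1],
)

```text
t: 0.93
position: [378.3, 315.2, 229.5]
orientation: [[0.411, -0.001, 0.911], [-0.911, -0.004, 0.411], [0.003, -1.0, -0.003]]
contact_force: [-0.2, 0.9, 0.3]
opening: 1.001
```

Emit:
step_arm(
  dp=[
    [0.308,-0.204,0],
    [0.308,-0.204,0],
    [0.308,-0.204,0],
    [0.308,-0.204,0],
    [0.308,-0.204,0],
  ],
  delta_rot=[
    [0,0,-0.838],
    [0,0,-0.838],
    [0,0,-0.838],
    [0,0,-0.838],
    [0,0,-0.838],
  ],
  hand=[1,1,1,1,1],
)

```text
t: 1.35
position: [504.7, 231.6, 228.5]
orientation: [[-0.02, -0.002, 1.0], [-1.0, -0.004, -0.02], [0.004, -1.0, -0.002]]
contact_force: [-1.0, 0.6, -0.6]
opening: 1.0
```

Emit:
step_arm(
  dp=[
    [-0.023,0.018,-0.24],
    [-0.023,0.018,-0.24],
    [-0.023,0.018,-0.24],
    [-0.023,0.018,-0.24],
    [-0.023,0.018,-0.24],
  ],
  delta_rot=[
    [0,0,0],
    [0,0,0],
    [0,0,0],
    [0,0,0],
    [0,0,0],
  ],
  hand=[1,1,1,1,1],
)

```text
t: 1.77
position: [494.0, 239.5, 131.8]
orientation: [[-0.018, -0.005, 1.0], [-1.0, -0.005, -0.018], [0.005, -1.0, -0.004]]
contact_force: [0.3, -1.0, 0.2]
opening: 1.001
```

Run:
```python
from h import *
p,d,c=grab('wrist'); o=monitor.get_obs(); print(o['position'],o['contact_force'],o['q'],{k:np.round(v,3).tolist() for k,v in c.items()},(d>0).mean())
cv2.imwrite('pics/w1.png',cv2.resize(p,(800,600)))
```

```text
[495.43495774 239.99016834 133.42002262] [0.5695543  0.48731091 0.3653332 ] [ 0.45255465  0.40130034 -0.03037128  1.14167689 -0.00265244  2.04161177] {'fx': 325.192, 'fy': 325.192, 'cx': 273.552, 'cy': 206.155, 'world_from_camera': [[1.0, 0.016, 0.007, 497.446], [-0.018, 0.948, 0.317, 320.766], [-0.001, -0.317, 0.948, 275.87], [0.0, 0.0, 0.0, 1.0]]} 0.9960884353741497
```

View pics/w1.png

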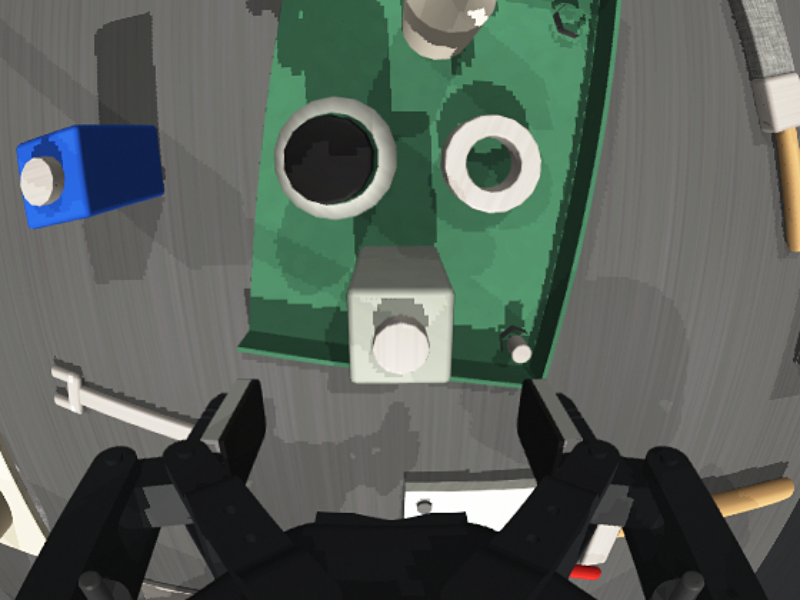

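```bash
cat >> h.py <<'E'
def wray(u,v,z):  # u,v in 800x600 view
    _,_,T,(f,_,cx,cy)=load('wrist'); a=np.array([u*.7-cx,v*.7-cy]); r=np.hypot(*a); t=r/f
    D=T[:3,:3]@np.array([a[0]/r*np.sin(t),-a[1]/r*np.sin(t),-np.cos(t)]); return T[:3,3]+D*(z-T[2,3])/D[2]
E
python3 - <<'E'
from h import *
for n,u,v,z in [('tincap',401,347,100),('c1',350,290,90),('c2',453,290,90),('c3',450,382,90),('c4',351,382,90),('can',325,158,109),('collar',492,163,28),('canbody L',276,158,88),('canbodyR',396,158,88)]: print(n,wray(u,v,z).round(1))
E
```

```text
tincap [500.  238.9 100. ]
c1 [478.9 261.   90. ]
c2 [522.4 260.2  90. ]
c3 [522.5 215.9  90. ]
c4 [477.2 216.8  90. ]
can [473.7 316.7 109. ]
collar [551.1 311.1  28. ]
canbody L [450.4 317.3  88. ]
canbodyR [499.2 315.3  88. ]
```

Emit:
step_arm(
  dp=[
    [0.008,-0.001,-0.228],
    [0.008,-0.001,-0.228],
    [0.008,-0.001,-0.228],
    [0.008,-0.001,-0.228],
    [0.008,-0.001,-0.228],
  ],
  delta_rot=[
    [0,0,0],
    [0,0,0],
    [0,0,0],
    [0,0,0],
    [0,0,0],
  ],
  hand=[1,1,1,1,1],
)

```text
t: 2.23
position: [499.8, 240.4, 44.3]
orientation: [[-0.018, 0.001, 1.0], [-1.0, -0.002, -0.018], [0.002, -1.0, 0.001]]
contact_force: [-0.4, -0.6, 0.5]
opening: 0.997
```

Emit:
step_arm(
  dp=[
    [0,0,0],
    [0,0,0],
    [0,0,0],
    [0,0,0],
    [0,0,0],
  ],
  delta_rot=[
    [0,0,0],
    [0,0,0],
    [0,0,0],
    [0,0,0],
    [0,0,0],
  ],
  hand=[1,1,1,1,1],
)

```text
t: 2.65
position: [500.3, 240.6, 45.2]
orientation: [[-0.018, 0.002, 1.0], [-1.0, -0.002, -0.018], [0.002, -1.0, 0.002]]
contact_force: [-0.5, 0.3, -1.6]
opening: 1.0
```

```bash
cat >> h.py <<'E'
def snap(tag):
    o=monitor.get_obs(); p,d,c=grab('wrist'); o=monitor.get_obs()
    np.savez(tag+'.npz',p=p,d=d,T=c['world_from_camera'],pos=o['position'])
    print(tag,o['t'],o['position'].round(2) if hasattr(o['position'],'round') else o['position'],np.round(o['contact_force'],1),o['opening'])
    return p
E
python3 - <<'E'
from h import *
p=snap('tin_a'); cv2.imwrite('pics/w2.png',cv2.resize(p,(800,600)))
E
```

```text
tin_a 2.7 [500.09 240.5   44.88] [-0.5 -0.2 -0.6] 0.999475038955561
```

View pics/w2.png

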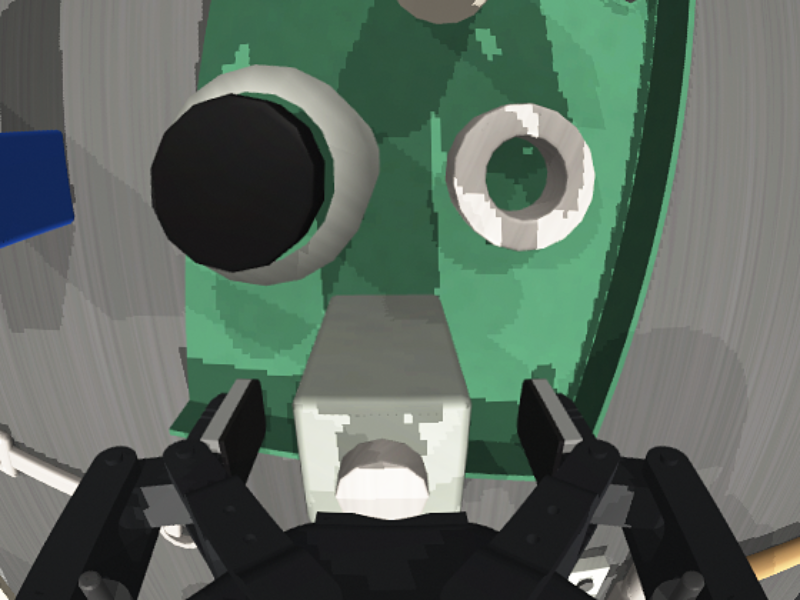

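Emit:
step_arm(
  dp=[
    [-0.005,-0.002,-0.002],
    [-0.005,-0.002,-0.002],
    [-0.005,-0.002,-0.002],
    [-0.005,-0.002,-0.002],
    [-0.005,-0.002,-0.002],
  ],
  delta_rot=[
    [0,0,0],
    [0,0,0],
    [0,0,0],
    [0,0,0],
    [0,0,0],
  ],
  hand=[0.7,0.7,0.7,0.7,0.7],
)

```text
t: 3.12
position: [498.1, 239.7, 44.0]
orientation: [[-0.018, 0.002, 1.0], [-1.0, -0.002, -0.018], [0.002, -1.0, 0.002]]
contact_force: [0.1, -0.2, 0.0]
opening: 0.701
```

```bash
python3 -c "
from h import *
snap('tin_b')"
```

```text
tin_b 3.1667 [498.06 239.68  43.99] [ 0.1  0.4 -0.2] 0.7046762675141061
```

Emit:
step_arm(
  dp=[
    [0,0,0],
    [0,0,0],
    [0,0,0],
    [0,0,0],
    [0,0,0],
  ],
  delta_rot=[
    [0,0,0],
    [0,0,0],
    [0,0,0],
    [0,0,0],
    [0,0,0],
  ],
  hand=[0,0,0,0,0],
)

```text
t: 3.58
position: [498.1, 239.8, 44.0]
orientation: [[-0.018, 0.002, 1.0], [-1.0, -0.002, -0.018], [0.002, -1.0, 0.002]]
contact_force: [-0.8, 0.8, 0.5]
opening: 0.539
```

```bash
cat >> h.py <<'E'
def shift(a,b,box): # box in 800 px of a
    A=np.load(a+'.npz');B=np.load(b+'.npz'); x0,y0,x1,y1=(int(v*.7) for v in box); f=4
    t=cv2.resize(A['p'][y0:y1,x0:x1],None,fx=f,fy=f,interpolation=cv2.INTER_CUBIC)
    m=14; r=cv2.resize(B['p'][y0-m:y1+m,x0-m:x1+m],None,fx=f,fy=f,interpolation=cv2.INTER_CUBIC)
    R=cv2.matchTemplate(r,t,cv2.TM_CCOEFF_NORMED); _,s,_,l=cv2.minMaxLoc(R)
    d=np.array(l)/f-m; z=np.median(A['d'][y0:y1,x0:x1]); print('px shift',d,'score',round(s,3),'depth',z,'mm',(d*z/325).round(2),'tcp move',(B['pos']-A['pos']).round(2))
E
python3 -c "
from h import *
snap('tin_c'); shift('tin_b','tin_c',(280,370,480,500)); shift('tin_b','tin_c',(440,95,600,255)); shift('tin_b','tin_c',(330,430,440,500))"
```

```text
tin_c 3.6333 [498.08 239.8   44.05] [0.1 0.9 0.7] 0.5349169424458794
px shift [0.25 0.25] score 0.845 depth 113.60098 mm [0.09 0.09] tcp move [0.03 0.12 0.06]
px shift [-0.25  0.25] score 0.945 depth 164.56702 mm [-0.13  0.13] tcp move [0.03 0.12 0.06]
px shift [0.25 0.  ] score 0.992 depth 109.14579 mm [0.08 0.  ] tcp move [0.03 0.12 0.06]
```

Emit:
step_arm(
  dp=[
    [0,0,0.03],
    [0,0,0.07],
    [0,0,0.12],
    [0,0,0.16],
    [0,0,0.175],
  ],
  delta_rot=[
    [0,0,0],
    [0,0,0],
    [0,0,0],
    [0,0,0],
    [0,0,0],
  ],
  hand=[0,0,0,0,0],
  newtons=60,
)

```text
t: 4.05
position: [498.9, 240.1, 115.7]
orientation: [[-0.018, 0.004, 1.0], [-1.0, -0.001, -0.018], [0.001, -1.0, 0.004]]
contact_force: [0.8, 1.4, -2.6]
opening: 0.53
```

Emit:
step_arm(
  dp=[
    [0,-0.04,0],
    [0.005,-0.11,0],
    [0.01,-0.19,0],
    [0.015,-0.28,0],
    [0.019,-0.37,0],
  ],
  delta_rot=[
    [0,0,0],
    [0,0,0],
    [0,0,0],
    [0,0,0],
    [0,0,0],
  ],
  hand=[0,0,0,0,0],
)

```text
t: 4.47
position: [505.6, 90.8, 114.5]
orientation: [[-0.016, 0.002, 1.0], [-1.0, -0.002, -0.016], [0.002, -1.0, 0.002]]
contact_force: [0.2, 0.1, -2.9]
opening: 0.529
```

Emit:
step_arm(
  dp=[
    [0.004,-0.09,0],
    [0.008,-0.18,0],
    [0.012,-0.27,0],
    [0.016,-0.36,0],
    [0.02,-0.45,0],
  ],
  delta_rot=[
    [0,0,0],
    [0,0,0],
    [0,0,0],
    [0,0,0],
    [0,0,0],
  ],
  hand=[0,0,0,0,0],
)

```text
t: 4.88
position: [512.4, -90.8, 113.2]
orientation: [[-0.016, -0.0, 1.0], [-1.0, -0.001, -0.016], [0.001, -1.0, -0.0]]
contact_force: [0.7, 0.5, -4.3]
opening: 0.532
```

Emit:
step_arm(
  dp=[
    [0.004,-0.09,0],
    [0.008,-0.18,0],
    [0.012,-0.27,0],
    [0.016,-0.36,0],
    [0.02,-0.43,0],
  ],
  delta_rot=[
    [0,0,0],
    [0,0,0],
    [0,0,0],
    [0,0,0],
    [0,0,0],
  ],
  hand=[0,0,0,0,0],
)

```text
t: 5.3
position: [519.3, -265.4, 111.8]
orientation: [[-0.018, -0.002, 1.0], [-1.0, -0.001, -0.018], [0.001, -1.0, -0.002]]
contact_force: [0.7, 0.1, -3.4]
opening: 0.535
```

Emit:
step_arm(
  dp=[
    [0.007,-0.09,0],
    [0.014,-0.18,0],
    [0.02,-0.26,0],
    [0.022,-0.31,0],
    [0.022,-0.326,0],
  ],
  delta_rot=[
    [0,0,0],
    [0,0,0],
    [0,0,0],
    [0,0,0],
    [0,0,0],
  ],
  hand=[0,0,0,0,0],
)

```text
t: 5.72
position: [526.9, -399.5, 109.6]
orientation: [[-0.022, -0.004, 1.0], [-1.0, -0.002, -0.022], [0.002, -1.0, -0.004]]
contact_force: [-0.9, 0.1, -2.6]
opening: 0.537
```

Emit:
step_arm(
  dp=[
    [0,0,-0.03],
    [0,0,-0.07],
    [0,0,-0.11],
    [0,0,-0.14],
    [0,0,-0.145],
  ],
  delta_rot=[
    [0,0,0],
    [0,0,0],
    [0,0,0],
    [0,0,0],
    [0,0,0],
  ],
  hand=[0,0,0,0,0],
)

```text
t: 6.13
position: [525.3, -397.7, 48.5]
orientation: [[-0.022, -0.008, 1.0], [-1.0, 0.002, -0.022], [-0.002, -1.0, -0.008]]
contact_force: [-0.1, 0.6, -2.8]
opening: 0.529
```

Emit:
step_arm(
  dp=[
    [0,0,0],
    [0,0,0],
    [0,0,0],
    [0,0,0],
    [0,0,0],
  ],
  delta_rot=[
    [0,0,0],
    [0,0,0],
    [0,0,0],
    [0,0,0],
    [0,0,0],
  ],
  hand=[0,0,0,0,0],
)

```text
t: 6.55
position: [525.5, -397.6, 49.0]
orientation: [[-0.022, -0.008, 1.0], [-1.0, 0.002, -0.022], [-0.001, -1.0, -0.008]]
contact_force: [0.4, 0.1, -4.4]
opening: 0.533
```

Emit:
step_arm(
  dp=[
    [0,0,-0.002],
    [0,0,-0.003],
    [0,0,-0.004],
    [0,0,-0.004],
    [0,0,-0.004],
  ],
  delta_rot=[
    [0,0,0],
    [0,0,0],
    [0,0,0],
    [0,0,0],
    [0,0,0],
  ],
  hand=[0,0,0,0,0],
)

```text
t: 6.97
position: [525.7, -397.7, 48.2]
orientation: [[-0.022, -0.007, 1.0], [-1.0, 0.001, -0.022], [-0.001, -1.0, -0.007]]
contact_force: [-1.4, 0.7, 2.6]
opening: 0.533
```

Emit:
step_arm(
  dp=[
    [0,0,0],
    [0,0,0],
    [0,0,0],
    [0,0,0],
    [0,0,0],
  ],
  delta_rot=[
    [0,0,0],
    [0,0,0],
    [0,0,0],
    [0,0,0],
    [0,0,0],
  ],
  hand=[0.8,0.8,0.8,0.8,0.8],
)

```text
t: 7.38
position: [525.8, -397.8, 48.2]
orientation: [[-0.022, -0.007, 1.0], [-1.0, 0.001, -0.022], [-0.001, -1.0, -0.007]]
contact_force: [-0.1, 0.4, 0.0]
opening: 0.797
```

Emit:
step_arm(
  dp=[
    [0,0,0.05],
    [0,0,0.12],
    [0,0,0.2],
    [0,0,0.27],
    [0,0,0.28],
  ],
  delta_rot=[
    [0,0,0],
    [0,0,0],
    [0,0,0],
    [0,0,0],
    [0,0,0],
  ],
  hand=[0.8,0.8,0.8,0.8,0.8],
)

```text
t: 7.8
position: [528.4, -399.8, 167.0]
orientation: [[-0.022, 0.002, 1.0], [-1.0, -0.005, -0.022], [0.005, -1.0, 0.002]]
contact_force: [0.6, 0.0, 1.1]
opening: 0.802
```

```bash
python3 -c "
from h import *
p=snap('brd1'); cv2.imwrite('pics/w3.png',cv2.resize(p,(800,600)))"
```

```text
brd1 7.85 [ 528.05 -399.53  165.45] [ 0.5 -0.7  1.1] 0.8005901645198621
```

View pics/w3.png

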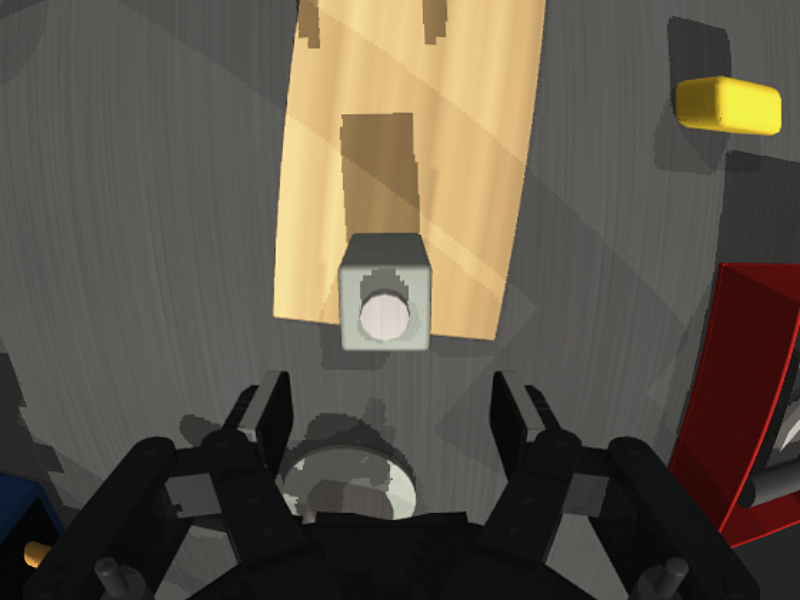

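Tin is upright at (385,310) near the board's end edge, which runs (274,318) to (497,340). I'll check the margin.

Run:
```python
from h import *
for u,v,z in [(274,318,8),(497,340,8),(385,318,104)]: print(wray(u,v,z).round(1))
```

```text
[ 445.1 -435.     8. ]
[ 603.8 -455.3    8. ]
[ 525.8 -398.6  104. ]
```

Emit:
step_arm(
  dp=[
    [-0.007,0.09,0],
    [-0.014,0.18,0],
    [-0.02,0.27,0],
    [-0.027,0.36,0],
    [-0.034,0.448,0],
  ],
  delta_rot=[
    [0,0,0],
    [0,0,0],
    [0,0,0],
    [0,0,0],
    [0,0,0],
  ],
  hand=[1,1,1,1,1],
  newtons=40,
)

```text
t: 8.27
position: [513.3, -218.5, 164.0]
orientation: [[-0.022, -0.001, 1.0], [-1.0, -0.004, -0.022], [0.004, -1.0, -0.001]]
contact_force: [0.7, 0.5, -0.2]
opening: 1.002
```

Emit:
step_arm(
  dp=[
    [-0.007,0.09,0],
    [-0.014,0.18,0],
    [-0.02,0.27,0],
    [-0.027,0.36,0],
    [-0.034,0.448,0],
  ],
  delta_rot=[
    [0,0,0],
    [0,0,0],
    [0,0,0],
    [0,0,0],
    [0,0,0],
  ],
  hand=[1,1,1,1,1],
)

```text
t: 8.68
position: [498.5, -37.5, 162.9]
orientation: [[-0.022, -0.003, 1.0], [-1.0, -0.003, -0.022], [0.003, -1.0, -0.003]]
contact_force: [0.5, -0.3, 0.3]
opening: 1.003
```

Emit:
step_arm(
  dp=[
    [-0.007,0.09,0],
    [-0.014,0.18,0],
    [-0.02,0.27,0],
    [-0.027,0.36,0],
    [-0.034,0.448,0],
  ],
  delta_rot=[
    [0,0,0],
    [0,0,0],
    [0,0,0],
    [0,0,0],
    [0,0,0],
  ],
  hand=[1,1,1,1,1],
)

```text
t: 9.1
position: [483.7, 143.3, 161.8]
orientation: [[-0.022, -0.005, 1.0], [-1.0, -0.004, -0.022], [0.004, -1.0, -0.005]]
contact_force: [-0.1, -0.3, 0.4]
opening: 0.997
```

Emit:
step_arm(
  dp=[
    [-0.007,0.09,0],
    [-0.014,0.18,0],
    [-0.02,0.27,0],
    [-0.027,0.35,0],
    [-0.03,0.4,0],
  ],
  delta_rot=[
    [0,0,0],
    [0,0,0],
    [0,0,0],
    [0,0,0],
    [0,0,0],
  ],
  hand=[1,1,1,1,1],
)

```text
t: 9.52
position: [470.4, 306.2, 160.3]
orientation: [[-0.019, -0.006, 1.0], [-1.0, -0.004, -0.019], [0.004, -1.0, -0.006]]
contact_force: [1.3, -0.7, -0.3]
opening: 0.999
```

Emit:
step_arm(
  dp=[
    [0.004,0.015,-0.02],
    [0.006,0.024,-0.05],
    [0.006,0.024,-0.08],
    [0.006,0.024,-0.08],
    [0.006,0.024,-0.08],
  ],
  delta_rot=[
    [0,0,0],
    [0,0,0],
    [0,0,0],
    [0,0,0],
    [0,0,0],
  ],
  hand=[1,1,1,1,1],
)

```text
t: 9.93
position: [471.8, 314.3, 126.4]
orientation: [[-0.02, -0.01, 1.0], [-1.0, -0.007, -0.02], [0.007, -1.0, -0.009]]
contact_force: [0.5, 0.4, -0.7]
opening: 1.0
```

Emit:
step_arm(
  dp=[
    [0,0,-0.05],
    [0,0,-0.1],
    [0,0,-0.15],
    [0,0,-0.19],
    [0,0,-0.205],
  ],
  delta_rot=[
    [0,0,0],
    [0,0,0],
    [0,0,0],
    [0,0,0],
    [0,0,0],
  ],
  hand=[1,1,1,1,1],
)

```text
t: 10.35
position: [470.8, 312.5, 42.4]
orientation: [[-0.021, -0.012, 1.0], [-1.0, -0.009, -0.021], [0.009, -1.0, -0.012]]
contact_force: [-1.6, 0.7, -0.8]
opening: 0.999
```

Emit:
step_arm(
  dp=[
    [0,0,0],
    [0,0,0],
    [0,0,0],
    [0,0,0],
    [0,0,0],
  ],
  delta_rot=[
    [0,0,0],
    [0,0,0],
    [0,0,0],
    [0,0,0],
    [0,0,0],
  ],
  hand=[0.76,0.76,0.76,0.76,0.76],
)

```text
t: 10.77
position: [471.6, 313.0, 43.6]
orientation: [[-0.021, -0.011, 1.0], [-1.0, -0.007, -0.021], [0.008, -1.0, -0.01]]
contact_force: [-0.2, 0.2, -0.2]
opening: 0.758
```

```bash
python3 -c "
from h import *
p=snap('can_b'); cv2.imwrite('pics/w4.png',cv2.resize(p,(800,600)))"
```

```text
can_b 10.8167 [471.44 313.    43.43] [-0.4  1.   0.5] 0.7588955290149766
```

View pics/w4.png

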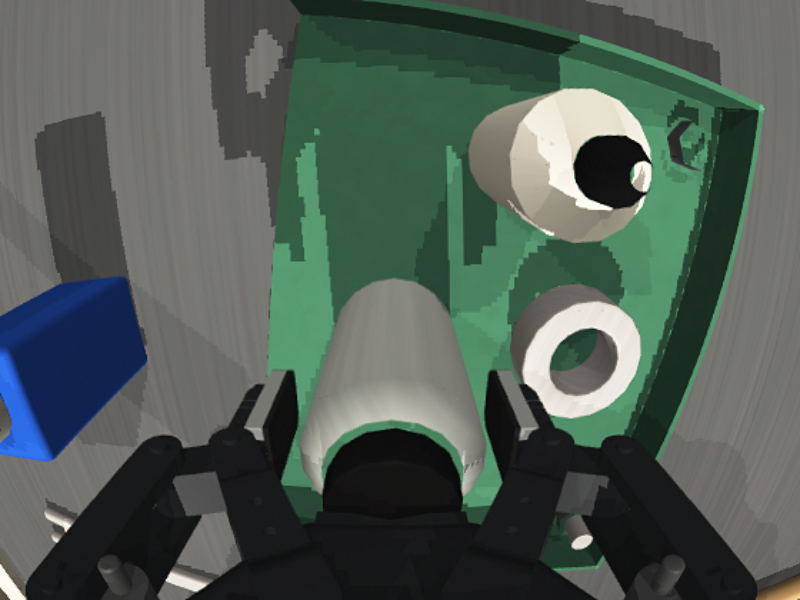

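Emit:
step_arm(
  dp=[
    [0,0.006,0.002],
    [0,0.006,0.002],
    [0,0.006,0.002],
    [0,0.006,0.002],
    [0,0.006,0.002],
  ],
  delta_rot=[
    [0.013,-0.021,0],
    [0.013,-0.021,0],
    [0.013,-0.021,0],
    [0.013,-0.021,0],
    [0.013,-0.021,0],
  ],
  hand=[0.7,0.7,0.7,0.7,0.7],
)

```text
t: 11.23
position: [471.4, 315.4, 44.3]
orientation: [[-0.021, 0.0, 1.0], [-1.0, -0.001, -0.021], [0.001, -1.0, 0.0]]
contact_force: [0.3, 0.1, 0.7]
opening: 0.699
```

```bash
python3 -c "
from h import *
snap('can_b')"
```

```text
can_b 11.2833 [471.41 315.4   44.21] [ 0.  -0.6 -0.6] 0.6995580372376173
```

Emit:
step_arm(
  dp=[
    [0,0,0],
    [0,0,0],
    [0,0,0],
    [0,0,0],
    [0,0,0],
  ],
  delta_rot=[
    [0,0,0],
    [0,0,0],
    [0,0,0],
    [0,0,0],
    [0,0,0],
  ],
  hand=[0,0,0,0,0],
)

```text
t: 11.7
position: [471.5, 315.4, 44.3]
orientation: [[-0.021, 0.0, 1.0], [-1.0, -0.001, -0.021], [0.001, -1.0, 0.0]]
contact_force: [-0.2, -0.5, 1.6]
opening: 0.57
```

```bash
python3 -c "
from h import *
snap('can_c'); shift('can_b','can_c',(310,270,470,370)); shift('can_b','can_c',(470,80,660,250)); shift('can_b','can_c',(310,410,480,500))"
```

```text
can_c 11.75 [471.5  315.41  44.3 ] [ 0.5 -0.3  1.5] 0.5681510331358288
px shift [-0.75 -0.25] score 0.967 depth 176.71585 mm [-0.41 -0.14] tcp move [0.09 0.01 0.09]
px shift [-0.5  0. ] score 0.98 depth 111.24664 mm [-0.17  0.  ] tcp move [0.09 0.01 0.09]
px shift [-3.75  0.25] score 0.983 depth 106.47313 mm [-1.23  0.08] tcp move [0.09 0.01 0.09]
```

Emit:
step_arm(
  dp=[
    [0,0,0.03],
    [0,0,0.07],
    [0,0,0.12],
    [0,0,0.16],
    [0,0,0.18],
  ],
  delta_rot=[
    [0,0,0],
    [0,0,0],
    [0,0,0],
    [0,0,0],
    [0,0,0],
  ],
  hand=[0,0,0,0,0],
  newtons=50,
)

```text
t: 12.17
position: [472.1, 315.9, 117.9]
orientation: [[-0.021, 0.002, 1.0], [-1.0, 0.0, -0.021], [-0.0, -1.0, 0.002]]
contact_force: [0.3, -0.2, -2.1]
opening: 0.569
```

Emit:
step_arm(
  dp=[
    [0.005,-0.04,0],
    [0.012,-0.11,0],
    [0.02,-0.19,0],
    [0.03,-0.28,0],
    [0.04,-0.37,0],
  ],
  delta_rot=[
    [0,0,0],
    [0,0,0],
    [0,0,0],
    [0,0,0],
    [0,0,0],
  ],
  hand=[0,0,0,0,0],
)

```text
t: 12.58
position: [487.3, 166.6, 117.0]
orientation: [[-0.02, 0.001, 1.0], [-1.0, -0.0, -0.02], [0.0, -1.0, 0.001]]
contact_force: [0.9, -0.2, -2.7]
opening: 0.568
```

Emit:
step_arm(
  dp=[
    [0.01,-0.09,0],
    [0.02,-0.18,0],
    [0.03,-0.27,0],
    [0.04,-0.36,0],
    [0.048,-0.45,0],
  ],
  delta_rot=[
    [0,0,0],
    [0,0,0],
    [0,0,0],
    [0,0,0],
    [0,0,0],
  ],
  hand=[0,0,0,0,0],
)

```text
t: 13.0
position: [505.9, -15.1, 116.2]
orientation: [[-0.019, -0.001, 1.0], [-1.0, -0.0, -0.019], [0.0, -1.0, -0.001]]
contact_force: [1.0, 0.8, -1.3]
opening: 0.567
```

Emit:
step_arm(
  dp=[
    [0.01,-0.09,0],
    [0.02,-0.18,0],
    [0.03,-0.27,0],
    [0.04,-0.34,0],
    [0.045,-0.4,0],
  ],
  delta_rot=[
    [0,0,0],
    [0,0,0],
    [0,0,0],
    [0,0,0],
    [0,0,0],
  ],
  hand=[0,0,0,0,0],
)

```text
t: 13.42
position: [523.5, -177.4, 115.3]
orientation: [[-0.021, -0.002, 1.0], [-1.0, 0.0, -0.021], [-0.0, -1.0, -0.002]]
contact_force: [-0.0, -0.1, -1.4]
opening: 0.57
```

Emit:
step_arm(
  dp=[
    [0.01,-0.09,0],
    [0.02,-0.18,0],
    [0.03,-0.27,0],
    [0.036,-0.33,0],
    [0.036,-0.35,0],
  ],
  delta_rot=[
    [0,0,0],
    [0,0,0],
    [0,0,0],
    [0,0,0],
    [0,0,0],
  ],
  hand=[0,0,0,0,0],
)

```text
t: 13.83
position: [537.4, -321.4, 113.9]
orientation: [[-0.025, -0.002, 1.0], [-1.0, -0.001, -0.025], [0.001, -1.0, -0.002]]
contact_force: [1.0, 0.7, -1.6]
opening: 0.573
```

Emit:
step_arm(
  dp=[
    [0,0,-0.03],
    [0,0,-0.07],
    [0,0,-0.11],
    [0,0,-0.14],
    [0,0,-0.155],
  ],
  delta_rot=[
    [0,0,0],
    [0,0,0],
    [0,0,0],
    [0,0,0],
    [0,0,0],
  ],
  hand=[0,0,0,0,0],
)

```text
t: 14.25
position: [535.5, -319.7, 48.8]
orientation: [[-0.025, -0.007, 1.0], [-1.0, 0.002, -0.025], [-0.002, -1.0, -0.007]]
contact_force: [-0.5, -0.3, -3.4]
opening: 0.57
```

Emit:
step_arm(
  dp=[
    [0,0,0],
    [0,0,0],
    [0,0,0],
    [0,0,0],
    [0,0,0],
  ],
  delta_rot=[
    [0,0,0],
    [0,0,0],
    [0,0,0],
    [0,0,0],
    [0,0,0],
  ],
  hand=[0,0,0,0,0],
)

```text
t: 14.67
position: [535.7, -319.7, 49.3]
orientation: [[-0.025, -0.006, 1.0], [-1.0, 0.002, -0.025], [-0.002, -1.0, -0.006]]
contact_force: [0.1, 0.1, -1.8]
opening: 0.569
```

Emit:
step_arm(
  dp=[
    [0,0,-0.002],
    [0,0,-0.003],
    [0,0,-0.0045],
    [0,0,-0.0045],
    [0,0,-0.0045],
  ],
  delta_rot=[
    [0,-0.011,0],
    [0,-0.011,0],
    [0,-0.011,0],
    [0,-0.011,0],
    [0,-0.011,0],
  ],
  hand=[0,0,0,0,0],
)

```text
t: 15.08
position: [535.8, -319.7, 48.3]
orientation: [[-0.025, -0.0, 1.0], [-1.0, 0.002, -0.025], [-0.002, -1.0, -0.0]]
contact_force: [-1.8, 1.3, 4.3]
opening: 0.569
```

Emit:
step_arm(
  dp=[
    [0,0,0],
    [0,0,0],
    [0,0,0],
    [0,0,0],
    [0,0,0],
  ],
  delta_rot=[
    [0,0,0],
    [0,0,0],
    [0,0,0],
    [0,0,0],
    [0,0,0],
  ],
  hand=[0.8,0.8,0.8,0.8,0.8],
)

```text
t: 15.5
position: [535.7, -319.7, 48.1]
orientation: [[-0.025, -0.0, 1.0], [-1.0, 0.002, -0.025], [-0.002, -1.0, -0.0]]
contact_force: [0.1, -0.2, 0.7]
opening: 0.798
```

Emit:
step_arm(
  dp=[
    [0,0,0.05],
    [0,0,0.12],
    [0,0,0.2],
    [0,0,0.28],
    [0,0,0.29],
  ],
  delta_rot=[
    [0,0,0],
    [0,0,0],
    [0,0,0],
    [0,0,0],
    [0,0,0],
  ],
  hand=[0.8,0.8,0.8,0.8,0.8],
)

```text
t: 15.92
position: [538.8, -321.6, 171.1]
orientation: [[-0.025, 0.009, 1.0], [-1.0, -0.004, -0.025], [0.004, -1.0, 0.01]]
contact_force: [0.7, -1.1, 1.2]
opening: 0.802
```

Emit:
step_arm(
  dp=[
    [0,0.09,0],
    [-0.003,0.18,0],
    [-0.006,0.27,0],
    [-0.009,0.36,0],
    [-0.011,0.448,0],
  ],
  delta_rot=[
    [0,0,0],
    [0,0,0],
    [0,0,0],
    [0,0,0],
    [0,0,0],
  ],
  hand=[1,1,1,1,1],
  newtons=30,
)

```text
t: 16.33
position: [533.9, -140.8, 170.8]
orientation: [[-0.026, 0.009, 1.0], [-1.0, -0.004, -0.025], [0.004, -1.0, 0.009]]
contact_force: [0.8, 0.1, -0.7]
opening: 1.0
```

Emit:
step_arm(
  dp=[
    [0,0.09,0],
    [-0.003,0.18,0],
    [-0.006,0.27,0],
    [-0.009,0.36,0],
    [-0.011,0.448,0],
  ],
  delta_rot=[
    [0,0,0],
    [0,0,0],
    [0,0,0],
    [0,0,0],
    [0,0,0],
  ],
  hand=[1,1,1,1,1],
)

```text
t: 16.75
position: [529.1, 40.1, 170.6]
orientation: [[-0.025, 0.009, 1.0], [-1.0, -0.004, -0.025], [0.004, -1.0, 0.009]]
contact_force: [0.1, -0.3, 0.9]
opening: 0.998
```

Emit:
step_arm(
  dp=[
    [0,0.09,0],
    [-0.003,0.18,0],
    [-0.006,0.27,0],
    [-0.009,0.36,0],
    [-0.011,0.448,0],
  ],
  delta_rot=[
    [0,0,0],
    [0,0,0],
    [0,0,0],
    [0,0,0],
    [0,0,0],
  ],
  hand=[1,1,1,1,1],
)

```text
t: 17.17
position: [524.2, 221.2, 170.3]
orientation: [[-0.025, 0.009, 1.0], [-1.0, -0.004, -0.025], [0.004, -1.0, 0.009]]
contact_force: [0.7, -0.4, -0.2]
opening: 1.002
```

Emit:
step_arm(
  dp=[
    [0,0.09,0],
    [-0.003,0.18,0],
    [-0.006,0.27,0],
    [-0.009,0.36,0],
    [-0.011,0.41,0],
  ],
  delta_rot=[
    [0,0,0],
    [0,0,0],
    [0,0,0],
    [0,0,0],
    [0,0,0],
  ],
  hand=[1,1,1,1,1],
)

```text
t: 17.58
position: [518.9, 389.2, 169.6]
orientation: [[-0.022, 0.009, 1.0], [-1.0, -0.002, -0.022], [0.002, -1.0, 0.009]]
contact_force: [0.1, 0.4, 0.6]
opening: 0.998
```

Emit:
step_arm(
  dp=[
    [0.002,0,-0.04],
    [0.005,0,-0.09],
    [0.005,0,-0.14],
    [0.005,0,-0.17],
    [0.005,0,-0.17],
  ],
  delta_rot=[
    [0.0,0.017,0],
    [0.0,0.017,0],
    [0.0,0.017,0],
    [0.0,0.017,0],
    [0.0,0.017,0],
  ],
  hand=[1,1,1,1,1],
)

```text
t: 18.0
position: [518.6, 386.4, 96.4]
orientation: [[-0.023, -0.007, 1.0], [-1.0, -0.008, -0.023], [0.008, -1.0, -0.007]]
contact_force: [-0.6, -0.0, -0.8]
opening: 1.001
```

Emit:
step_arm(
  dp=[
    [0,0,-0.04],
    [0,0,-0.08],
    [0,0,-0.12],
    [0,0,-0.15],
    [0,0,-0.155],
  ],
  delta_rot=[
    [0,0,0],
    [0,0,0],
    [0,0,0],
    [0,0,0],
    [0,0,0],
  ],
  hand=[1,1,1,1,1],
)

```text
t: 18.42
position: [517.3, 384.8, 31.9]
orientation: [[-0.023, -0.01, 1.0], [-1.0, -0.011, -0.023], [0.011, -1.0, -0.01]]
contact_force: [-0.5, -1.0, -0.7]
opening: 0.999
```

Emit:
step_arm(
  dp=[
    [0,0,0],
    [0,0,0],
    [0,0,0],
    [0,0,0],
    [0,0,0],
  ],
  delta_rot=[
    [0,0,0],
    [0,0,0],
    [0,0,0],
    [0,0,0],
    [0,0,0],
  ],
  hand=[0.7,0.7,0.7,0.7,0.7],
)

```text
t: 18.83
position: [518.0, 385.2, 32.9]
orientation: [[-0.023, -0.009, 1.0], [-1.0, -0.01, -0.023], [0.01, -1.0, -0.009]]
contact_force: [-0.5, -0.6, 0.0]
opening: 0.7
```

```bash
python3 -c "
from h import *
p=snap('bot_a'); cv2.imwrite('pics/w5.png',cv2.resize(p,(800,600)))"
```

```text
bot_a 18.8833 [517.83 385.15  32.74] [-0.4  0.7  0.6] 0.7022389315226111
```

View pics/w5.png

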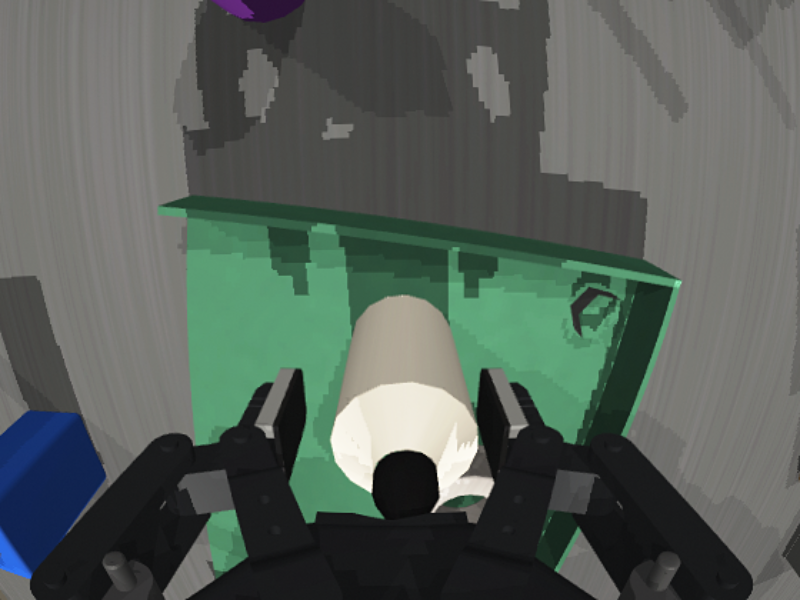

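Emit:
step_arm(
  dp=[
    [0.0063,0.007,0.006],
    [0.0063,0.007,0.006],
    [0.0063,0.007,0.006],
    [0.0063,0.007,0.006],
    [0.0063,0.007,0.006],
  ],
  delta_rot=[
    [0.019,-0.017,0],
    [0.019,-0.017,0],
    [0.019,-0.017,0],
    [0.019,-0.017,0],
    [0.019,-0.017,0],
  ],
  hand=[0.65,0.65,0.65,0.65,0.65],
)

```text
t: 19.3
position: [520.3, 387.9, 35.2]
orientation: [[-0.023, -0.0, 1.0], [-1.0, 0.0, -0.023], [-0.0, -1.0, -0.0]]
contact_force: [0.6, -0.6, 1.3]
opening: 0.648
```

```bash
python3 -c "
from h import *
snap('bot_b')"
```

```text
bot_b 19.35 [520.26 387.89  35.07] [-0.   0.1 -0.5] 0.651361043301925
```

Emit:
step_arm(
  dp=[
    [0,0,0],
    [0,0,0],
    [0,0,0],
    [0,0,0],
    [0,0,0],
  ],
  delta_rot=[
    [0,0,0],
    [0,0,0],
    [0,0,0],
    [0,0,0],
    [0,0,0],
  ],
  hand=[0,0,0,0,0],
)

```text
t: 19.77
position: [520.4, 387.9, 35.2]
orientation: [[-0.023, -0.0, 1.0], [-1.0, 0.0, -0.023], [-0.0, -1.0, -0.0]]
contact_force: [0.4, 0.1, 1.1]
opening: 0.463
```

```bash
python3 -c "
from h import *
snap('bot_c'); shift('bot_b','bot_c',(345,290,465,370)); shift('bot_b','bot_c',(160,180,680,290)); shift('bot_b','bot_c',(330,380,480,480)); shift('bot_b','bot_c',(365,440,445,500))"
```

```text
bot_c 19.8167 [520.34 387.95  35.15] [0.6 0.2 0.5] 0.45772207024269007
px shift [-2.75 -0.25] score 0.965 depth 166.9657 mm [-1.41 -0.13] tcp move [0.08 0.05 0.07]
px shift [0. 0.] score 0.898 depth 176.1459 mm [0. 0.] tcp move [0.08 0.05 0.07]
px shift [-4.75  0.  ] score 0.931 depth 116.14784 mm [-1.7  0. ] tcp move [0.08 0.05 0.07]
px shift [-5.  0.] score 0.995 depth 107.4062 mm [-1.65  0.  ] tcp move [0.08 0.05 0.07]
```

Emit:
step_arm(
  dp=[
    [0,0,0.03],
    [0,0,0.07],
    [0,0,0.12],
    [0,0,0.16],
    [0,0,0.18],
  ],
  delta_rot=[
    [0,0,0],
    [0,0,0],
    [0,0,0],
    [0,0,0],
    [0,0,0],
  ],
  hand=[0,0,0,0,0],
  newtons=40,
)

```text
t: 20.23
position: [521.3, 388.7, 110.2]
orientation: [[-0.023, 0.003, 1.0], [-1.0, 0.002, -0.023], [-0.002, -1.0, 0.003]]
contact_force: [0.9, 1.2, -1.6]
opening: 0.455
```

Emit:
step_arm(
  dp=[
    [0.002,-0.04,0],
    [0.005,-0.11,0],
    [0.01,-0.19,0],
    [0.015,-0.28,0],
    [0.02,-0.37,0],
  ],
  delta_rot=[
    [0,0,0],
    [0,0,0],
    [0,0,0],
    [0,0,0],
    [0,0,0],
  ],
  hand=[0,0,0,0,0],
)

```text
t: 20.65
position: [528.7, 239.5, 110.1]
orientation: [[-0.022, 0.002, 1.0], [-1.0, 0.002, -0.022], [-0.002, -1.0, 0.002]]
contact_force: [0.2, -1.0, -1.1]
opening: 0.455
```

Emit:
step_arm(
  dp=[
    [0.004,-0.09,0],
    [0.008,-0.18,0],
    [0.012,-0.27,0],
    [0.016,-0.36,0],
    [0.02,-0.45,0],
  ],
  delta_rot=[
    [0,0,0],
    [0,0,0],
    [0,0,0],
    [0,0,0],
    [0,0,0],
  ],
  hand=[0,0,0,0,0],
)

```text
t: 21.07
position: [536.1, 57.8, 110.2]
orientation: [[-0.022, 0.002, 1.0], [-1.0, 0.002, -0.022], [-0.002, -1.0, 0.002]]
contact_force: [1.5, -0.8, 0.1]
opening: 0.465
```

Emit:
step_arm(
  dp=[
    [0.004,-0.09,0],
    [0.008,-0.18,0],
    [0.012,-0.27,0],
    [0.016,-0.34,0],
    [0.018,-0.4,0],
  ],
  delta_rot=[
    [0,0,0],
    [0,0,0],
    [0,0,0],
    [0,0,0],
    [0,0,0],
  ],
  hand=[0,0,0,0,0],
)

```text
t: 21.48
position: [542.9, -104.6, 110.2]
orientation: [[-0.024, 0.001, 1.0], [-1.0, 0.002, -0.024], [-0.002, -1.0, 0.001]]
contact_force: [0.3, -0.1, -2.1]
opening: 0.458
```

Emit:
step_arm(
  dp=[
    [0.003,-0.09,0],
    [0.006,-0.18,0],
    [0.01,-0.26,0],
    [0.012,-0.31,0],
    [0.012,-0.335,0],
  ],
  delta_rot=[
    [0,0,0],
    [0,0,0],
    [0,0,0],
    [0,0,0],
    [0,0,0],
  ],
  hand=[0,0,0,0,0],
)

```text
t: 21.9
position: [547.2, -241.6, 110.1]
orientation: [[-0.027, 0.001, 1.0], [-1.0, 0.001, -0.027], [-0.001, -1.0, 0.001]]
contact_force: [0.4, 0.4, -0.7]
opening: 0.462
```

Emit:
step_arm(
  dp=[
    [0,0,-0.03],
    [0,0,-0.07],
    [0,0,-0.12],
    [0,0,-0.155],
    [0,0,-0.167],
  ],
  delta_rot=[
    [0,-0.01,0],
    [0,-0.01,0],
    [0,-0.01,0],
    [0,-0.01,0],
    [0,-0.01,0],
  ],
  hand=[0,0,0,0,0],
)

```text
t: 22.32
position: [545.1, -239.8, 40.5]
orientation: [[-0.026, 0.001, 1.0], [-1.0, 0.004, -0.026], [-0.004, -1.0, 0.001]]
contact_force: [-0.5, -0.2, -2.4]
opening: 0.459
```

Emit:
step_arm(
  dp=[
    [0,0,0],
    [0,0,0],
    [0,0,0],
    [0,0,0],
    [0,0,0],
  ],
  delta_rot=[
    [0,0,0],
    [0,0,0],
    [0,0,0],
    [0,0,0],
    [0,0,0],
  ],
  hand=[0,0,0,0,0],
)

```text
t: 22.73
position: [546.0, -240.0, 41.6]
orientation: [[-0.026, 0.003, 1.0], [-1.0, 0.003, -0.026], [-0.003, -1.0, 0.003]]
contact_force: [-0.0, -0.9, -1.5]
opening: 0.461
```

Emit:
step_arm(
  dp=[
    [0,0,-0.002],
    [0,0,-0.004],
    [0,0,-0.006],
    [0,0,-0.0072],
    [0,0,-0.0072],
  ],
  delta_rot=[
    [0,0,0],
    [0,0,0],
    [0,0,0],
    [0,0,0],
    [0,0,0],
  ],
  hand=[0,0,0,0,0],
)

```text
t: 23.15
position: [546.1, -240.1, 39.2]
orientation: [[-0.026, 0.004, 1.0], [-1.0, 0.003, -0.026], [-0.003, -1.0, 0.004]]
contact_force: [-0.3, 0.3, 2.0]
opening: 0.457
```

Emit:
step_arm(
  dp=[
    [0,0,0],
    [0,0,0],
    [0,0,0],
    [0,0,0],
    [0,0,0],
  ],
  delta_rot=[
    [0,0,0],
    [0,0,0],
    [0,0,0],
    [0,0,0],
    [0,0,0],
  ],
  hand=[0.75,0.75,0.75,0.75,0.75],
)

```text
t: 23.57
position: [546.1, -240.1, 39.1]
orientation: [[-0.026, 0.004, 1.0], [-1.0, 0.003, -0.026], [-0.003, -1.0, 0.004]]
contact_force: [-0.3, -0.6, 0.1]
opening: 0.749
```

Emit:
step_arm(
  dp=[
    [0,0,0.05],
    [0,0,0.12],
    [0,0,0.2],
    [0,0,0.29],
    [0,0,0.32],
  ],
  delta_rot=[
    [0,0,0],
    [0,0,0],
    [0,0,0],
    [0,0,0],
    [0,0,0],
  ],
  hand=[0.75,0.75,0.75,0.75,0.75],
)

```text
t: 23.98
position: [548.5, -241.2, 172.9]
orientation: [[-0.026, 0.012, 1.0], [-1.0, -0.001, -0.026], [0.0, -1.0, 0.012]]
contact_force: [0.9, 0.1, -0.0]
opening: 0.746
```

Emit:
step_arm(
  dp=[
    [0,0.09,0],
    [0,0.18,0],
    [0,0.27,0],
    [0,0.36,0],
    [0,0.455,0],
  ],
  delta_rot=[
    [0,0,0.2],
    [0,0,0.4],
    [0,0,0.6],
    [0,0,0.8],
    [0,0,0.99],
  ],
  hand=[0.9,0.9,0.9,0.9,0.9],
)

```text
t: 24.4
position: [548.3, -58.0, 173.1]
orientation: [[0.476, 0.011, 0.879], [-0.879, 0.005, 0.476], [0.001, -1.0, 0.012]]
contact_force: [0.8, -0.1, 0.6]
opening: 0.901
```

Emit:
step_arm(
  dp=[
    [0,0.09,0],
    [0,0.18,0],
    [0,0.27,0],
    [0,0.36,0],
    [0,0.455,0],
  ],
  delta_rot=[
    [0,0,0.2],
    [0,0,0.4],
    [0,0,0.6],
    [0,0,0.8],
    [0,0,0.99],
  ],
  hand=[0.9,0.9,0.9,0.9,0.9],
)

```text
t: 24.82
position: [548.0, 125.5, 173.2]
orientation: [[0.852, 0.007, 0.524], [-0.524, 0.01, 0.852], [0.001, -1.0, 0.012]]
contact_force: [1.0, 0.4, -0.2]
opening: 0.901
```

Emit:
step_arm(
  dp=[
    [0,0.09,0],
    [0,0.18,0],
    [0,0.27,0],
    [0,0.36,0],
    [0,0.43,0],
  ],
  delta_rot=[
    [0,0,0.2],
    [0,0,0.4],
    [0,0,0.6],
    [0,0,0.8],
    [0,0,0.97],
  ],
  hand=[0.9,0.9,0.9,0.9,0.9],
)

```text
t: 25.23
position: [547.5, 300.3, 173.2]
orientation: [[0.999, 0.002, 0.037], [-0.037, 0.013, 0.999], [0.001, -1.0, 0.013]]
contact_force: [0.6, -1.4, -0.3]
opening: 0.899
```

Emit:
step_arm(
  dp=[
    [0,0,0],
    [0,0,0],
    [0,0,0],
    [0,0,0],
    [0,0,0],
  ],
  delta_rot=[
    [0,0,0],
    [0,0,0],
    [0,0,0],
    [0,0,0],
    [0,0,0],
  ],
  hand=[0.9,0.9,0.9,0.9,0.9],
)

```text
t: 25.65
position: [547.7, 298.9, 173.3]
orientation: [[0.999, 0.002, 0.039], [-0.039, 0.012, 0.999], [0.001, -1.0, 0.012]]
contact_force: [-0.2, -0.4, 0.6]
opening: 0.902
```

```bash
python3 -c "
from h import *
snap('col_a'); p=load('wrist')[0]; q=grab('scene')[0]
s=cv2.resize(p,(480,360)); im=np.zeros((600,800,3),np.uint8); im[:,:]=cv2.resize(q,(800,600)); cv2.imwrite('pics/s6.png',im); cv2.imwrite('pics/w6.png',cv2.resize(p,(800,600)))"
```

```text
col_a 25.7 [547.78 298.87 173.36] [-0.   0.2 -0.5] 0.8987561092719869
```

View pics/w6.png

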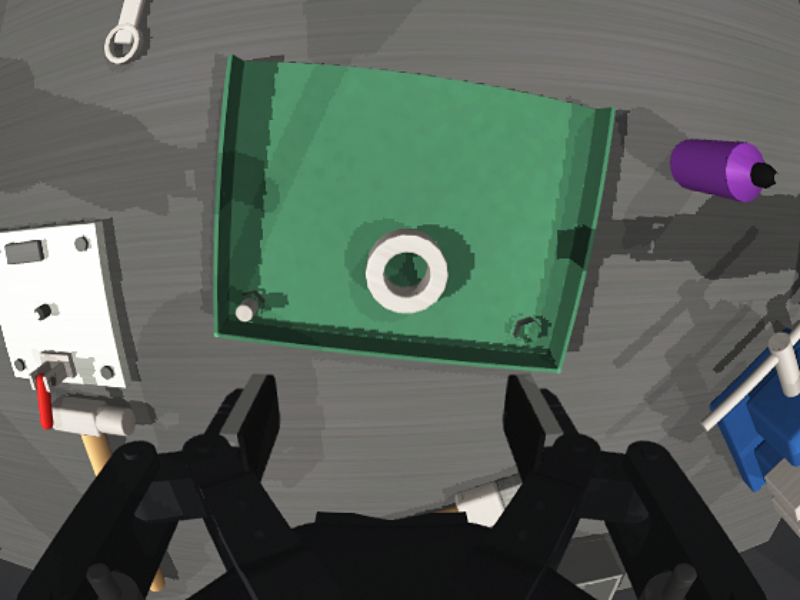

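Wrist view: tray holds only the collar, at (406,271), plus a peg and nut in the back corners at (245,308) and (525,328), clear of the fingers.

Run:
```python
from h import *
print(wray(406,271,28), wray(42,311,26), wray(245,308,30))
# board check: cap heights from scene cam
P=cloud('scene'); m=(P[...,1]<-180)&(P[...,1]>-440)&(P[...,0]>470)&(P[...,0]<600)&(P[...,2]>85)&(P[...,2]<125)
n,l,s,c=cv2.connectedComponentsWithStats(m.astype(np.uint8))
for i in range(1,n):
    if s[i,4]>15: Q=P[l==i]; print(s[i,4],Q.mean(0).round(1),Q[:,2].max().round(1))
```

```text
[547.41837705 310.32342677  28.        ] [565.67990314  13.54266556  26.        ] [567.66712773 201.25423006  30.        ]
165 [ 529.7 -391.1   93.7] 106.1
189 [ 540.9 -308.8  100.7] 116.9
43 [ 549.2 -232.6   93.9] 105.7
```

Emit:
step_arm(
  dp=[
    [0.002,0.02,-0.02],
    [0.002,0.0295,-0.07],
    [0.002,0.0295,-0.13],
    [0.002,0.0295,-0.19],
    [0.002,0.0295,-0.2],
  ],
  delta_rot=[
    [-0.023,0.004,0],
    [-0.023,0.004,0],
    [-0.023,0.004,0],
    [-0.023,0.004,0],
    [-0.023,0.004,0],
  ],
  hand=[0.9,0.9,0.9,0.9,0.9],
)

```text
t: 26.17
position: [545.8, 309.4, 88.2]
orientation: [[0.999, -0.008, 0.039], [-0.039, -0.004, 0.999], [-0.008, -1.0, -0.004]]
contact_force: [-1.1, -0.6, -0.9]
opening: 0.902
```

Emit:
step_arm(
  dp=[
    [0,0,-0.04],
    [0,0,-0.09],
    [0,0,-0.13],
    [0,0,-0.16],
    [0,0,-0.17],
  ],
  delta_rot=[
    [0,0,0],
    [0,0,0],
    [0,0,0],
    [0,0,0],
    [0,0,0],
  ],
  hand=[0.9,0.9,0.9,0.9,0.9],
)

```text
t: 26.58
position: [544.9, 308.8, 18.3]
orientation: [[0.999, -0.01, 0.04], [-0.04, -0.006, 0.999], [-0.01, -1.0, -0.006]]
contact_force: [-0.8, -0.3, 0.2]
opening: 0.898
```

Emit:
step_arm(
  dp=[
    [0,0,0],
    [0,0,0],
    [0,0,0],
    [0,0,0],
    [0,0,0],
  ],
  delta_rot=[
    [0,0,0],
    [0,0,0],
    [0,0,0],
    [0,0,0],
    [0,0,0],
  ],
  hand=[0.9,0.9,0.9,0.9,0.9],
)

```text
t: 27.0
position: [545.6, 309.2, 19.5]
orientation: [[0.999, -0.009, 0.04], [-0.04, -0.005, 0.999], [-0.008, -1.0, -0.005]]
contact_force: [0.7, -0.6, 0.2]
opening: 0.899
```

```bash
python3 -c "
from h import *
p=snap('col_b'); cv2.imwrite('pics/w7.png',cv2.resize(p,(800,600)))"
```

```text
col_b 27.05 [545.46 309.15  19.27] [-0.9  0.8  0.1] 0.8978265467361152
```

View pics/w7.png

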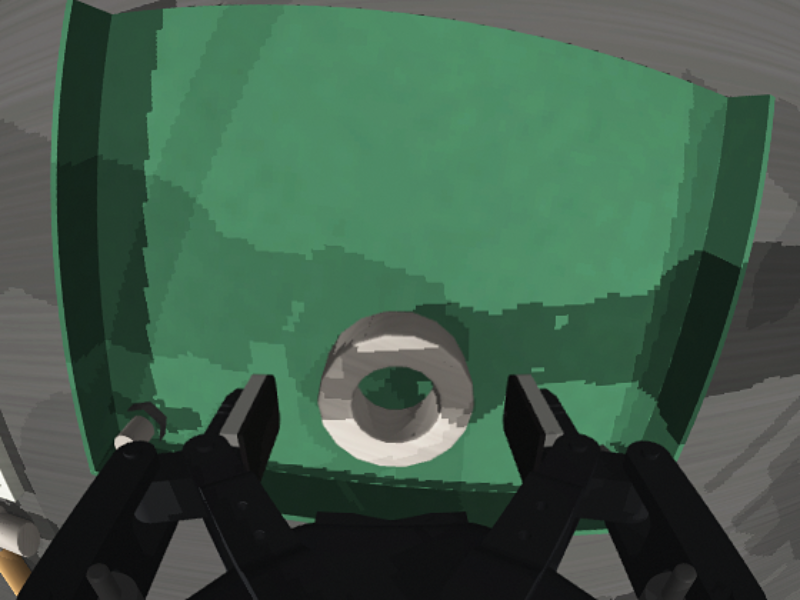

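Run:
```python
from h import *
print(wray(396,399,28))
```

```text
[546.47930783 310.78260603  28.        ]
```

Emit:
step_arm(
  dp=[
    [0.005,0.003,-0.01],
    [0.005,0.003,-0.02],
    [0.005,0.003,-0.03],
    [0.005,0.003,-0.035],
    [0.005,0.003,-0.035],
  ],
  delta_rot=[
    [0.0095,-0.017,0],
    [0.0095,-0.017,0],
    [0.0095,-0.017,0],
    [0.0095,-0.017,0],
    [0.0095,-0.017,0],
  ],
  hand=[0.85,0.85,0.85,0.85,0.85],
)

```text
t: 27.47
position: [546.7, 309.9, 4.2]
orientation: [[0.999, -0.002, 0.04], [-0.04, -0.001, 0.999], [-0.002, -1.0, -0.001]]
contact_force: [-0.8, 0.1, -0.0]
opening: 0.855
```

Emit:
step_arm(
  dp=[
    [0,0,0],
    [0,0,0],
    [0,0,0],
    [0,0,0],
    [0,0,0],
  ],
  delta_rot=[
    [0,0,0],
    [0,0,0],
    [0,0,0],
    [0,0,0],
    [0,0,0],
  ],
  hand=[0,0,0,0,0],
  newtons=60,
)

```text
t: 27.88
position: [546.9, 310.0, 4.5]
orientation: [[0.999, -0.001, 0.04], [-0.04, -0.0, 0.999], [-0.001, -1.0, -0.001]]
contact_force: [0.4, -0.7, 1.6]
opening: 0.619
```

Emit:
step_arm(
  dp=[
    [0,0,0.01],
    [0,0,0.03],
    [0,0,0.06],
    [0,0,0.1],
    [0,0,0.12],
  ],
  delta_rot=[
    [0,0,0],
    [0,0,0],
    [0,0,0],
    [0,0,0],
    [0,0,0],
  ],
  hand=[0,0,0,0,0],
)

```text
t: 28.3
position: [547.8, 310.6, 55.0]
orientation: [[0.999, 0.001, 0.04], [-0.04, 0.001, 0.999], [0.001, -1.0, 0.001]]
contact_force: [0.2, 0.8, -2.3]
opening: 0.612
```

```bash
python3 -c "
from h import *
p=snap('col_c'); cv2.imwrite('pics/w8.png',cv2.resize(p,(800,600)))"
```

```text
col_c 28.35 [548.85 311.17  56.55] [ 0.6  0.1 -1.1] 0.6127234520732372
```

View pics/w8.png

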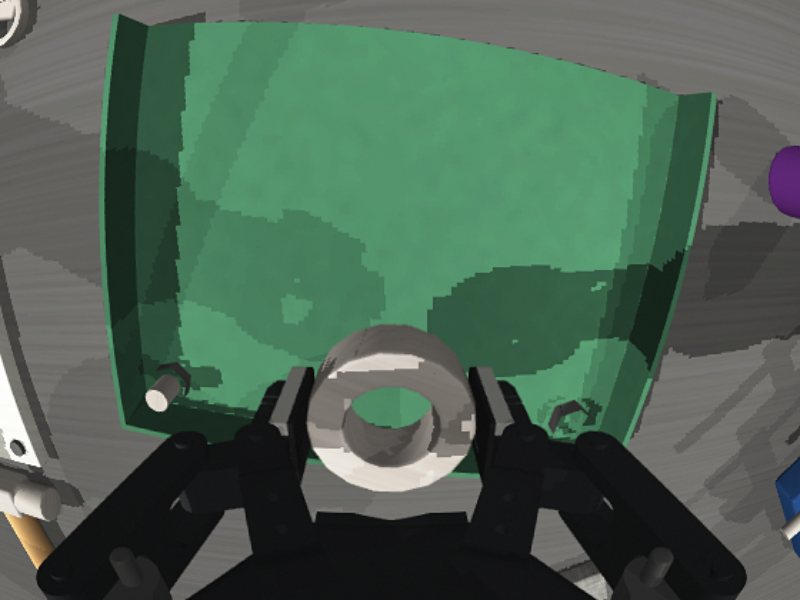

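Emit:
step_arm(
  dp=[
    [0,0,0.03],
    [0,0,0.07],
    [0.003,-0.02,0.11],
    [0.008,-0.06,0.13],
    [0.015,-0.12,0.13],
  ],
  delta_rot=[
    [0,0,0],
    [0,0,0],
    [0,0,0],
    [0,0,0],
    [0,0,0],
  ],
  hand=[0,0,0,0,0],
)

```text
t: 28.77
position: [556.3, 264.5, 111.2]
orientation: [[0.999, 0.009, 0.037], [-0.037, 0.005, 0.999], [0.008, -1.0, 0.005]]
contact_force: [1.7, 0.7, -2.9]
opening: 0.617
```

Emit:
step_arm(
  dp=[
    [0.006,-0.09,0],
    [0.012,-0.18,0],
    [0.018,-0.27,0],
    [0.024,-0.35,0],
    [0.029,-0.41,0],
  ],
  delta_rot=[
    [0,0,0],
    [0,0,0],
    [0,0,0],
    [0,0,0],
    [0,0,0],
  ],
  hand=[0,0,0,0,0],
)

```text
t: 29.18
position: [567.2, 96.5, 110.9]
orientation: [[0.999, 0.008, 0.039], [-0.039, 0.004, 0.999], [0.008, -1.0, 0.004]]
contact_force: [0.2, -0.3, -3.0]
opening: 0.615
```

Emit:
step_arm(
  dp=[
    [0,0,0],
    [0,0,0],
    [0,0,0],
    [0,0,0],
    [0,0,0],
  ],
  delta_rot=[
    [0,0,0],
    [0,0,0],
    [0,0,0],
    [0,0,0],
    [0,0,0],
  ],
  hand=[0,0,0,0,0],
)

```text
t: 29.6
position: [567.0, 97.5, 110.8]
orientation: [[0.999, 0.008, 0.038], [-0.038, 0.004, 0.999], [0.007, -1.0, 0.004]]
contact_force: [-0.6, 0.1, -2.9]
opening: 0.617
```

```bash
python3 -c "
from h import *
p=snap('jig_a'); cv2.imwrite('pics/w9.png',cv2.resize(p,(800,600)))"
```

```text
jig_a 29.65 [567.07  97.64 110.8 ] [-1.  -0.2 -3.3] 0.615962140658334
```

View pics/w9.png

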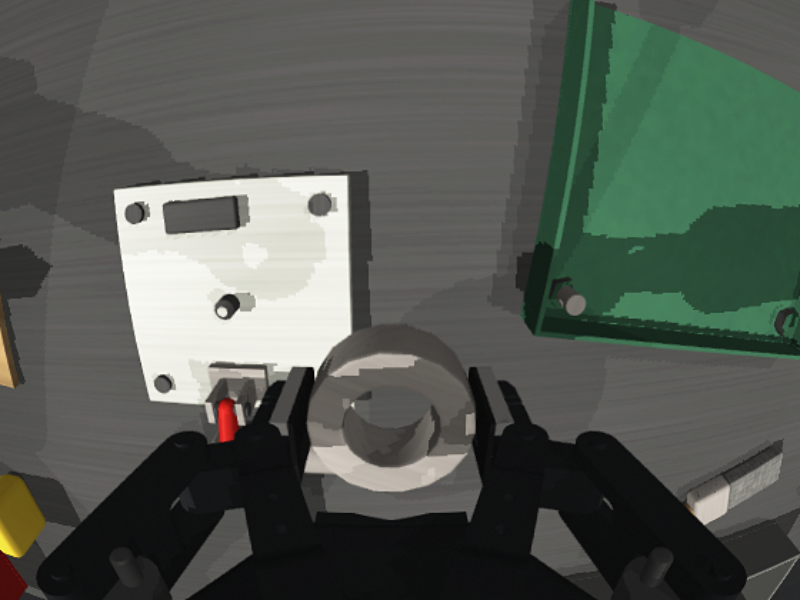

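Run:
```python
from h import *
print(wray(222,312,26),wray(233,301,12)); 
for u,v,z in [(392,410,130),(115,190,12),(348,176,12)]: print(wray(u,v,z).round(1))
```

```text
[569.2253289    5.42379001  26.        ] [567.86042342   7.55004645  12.        ]
[565.6  97.9 130. ]
[497.1 -60.3  12. ]
[502.1  78.2  12. ]
```

Emit:
step_arm(
  dp=[
    [0,-0.04,0],
    [0.001,-0.11,0],
    [0.002,-0.18,0],
    [0.002,-0.215,0],
    [0.002,-0.2255,0],
  ],
  delta_rot=[
    [0,0,0],
    [0,0,0],
    [0,0,0],
    [0,0,0],
    [0,0,0],
  ],
  hand=[0,0,0,0,0],
)

```text
t: 30.07
position: [567.9, 6.0, 110.8]
orientation: [[0.999, 0.008, 0.039], [-0.039, 0.003, 0.999], [0.007, -1.0, 0.004]]
contact_force: [-0.2, 0.1, -3.1]
opening: 0.614
```

Emit:
step_arm(
  dp=[
    [0,0,-0.03],
    [0,0,-0.08],
    [0,0,-0.12],
    [0,0,-0.155],
    [0,0,-0.165],
  ],
  delta_rot=[
    [0,0,0],
    [0,0,0],
    [0,0,0],
    [0,0,0],
    [0,0,0],
  ],
  hand=[0,0,0,0,0],
)

```text
t: 30.48
position: [566.0, 7.4, 42.3]
orientation: [[0.999, 0.003, 0.038], [-0.038, 0.004, 0.999], [0.003, -1.0, 0.004]]
contact_force: [-1.6, -0.3, -3.3]
opening: 0.612
```

Emit:
step_arm(
  dp=[
    [0,0,0],
    [0,0,0],
    [0,0,0],
    [0,0,0],
    [0,0,0],
  ],
  delta_rot=[
    [0,0,0],
    [0,0,0],
    [0,0,0],
    [0,0,0],
    [0,0,0],
  ],
  hand=[0,0,0,0,0],
)

```text
t: 30.9
position: [566.9, 7.5, 43.3]
orientation: [[0.999, 0.005, 0.037], [-0.037, 0.004, 0.999], [0.005, -1.0, 0.004]]
contact_force: [0.1, -0.2, -2.7]
opening: 0.615
```

Emit:
step_arm(
  dp=[
    [0.003,-0.001,-0.015],
    [0.003,-0.001,-0.03],
    [0.003,-0.001,-0.05],
    [0.003,-0.001,-0.065],
    [0.003,-0.001,-0.071],
  ],
  delta_rot=[
    [-0.008,0.004,0],
    [-0.008,0.004,0],
    [-0.008,0.004,0],
    [-0.008,0.004,0],
    [-0.008,0.004,0],
  ],
  hand=[0,0,0,0,0],
)

```text
t: 31.32
position: [566.7, 7.1, 13.1]
orientation: [[0.999, -0.0, 0.038], [-0.038, -0.0, 0.999], [-0.0, -1.0, -0.0]]
contact_force: [-0.0, 0.0, -3.3]
opening: 0.619
```

Emit:
step_arm(
  dp=[
    [0,0,0],
    [0,0,0],
    [0,0,0],
    [0,0,0],
    [0,0,0],
  ],
  delta_rot=[
    [0,0,0],
    [0,0,0],
    [0,0,0],
    [0,0,0],
    [0,0,0],
  ],
  hand=[0,0,0,0,0],
)

```text
t: 31.73
position: [566.8, 7.1, 13.2]
orientation: [[0.999, 0.0, 0.038], [-0.038, -0.0, 0.999], [0.0, -1.0, -0.0]]
contact_force: [-0.7, 0.2, -2.4]
opening: 0.615
```

Emit:
step_arm(
  dp=[
    [0,0,-0.001],
    [0,0,-0.002],
    [0,0,-0.003],
    [0,0,-0.003],
    [0,0,-0.003],
  ],
  delta_rot=[
    [0,0,0],
    [0,0,0],
    [0,0,0],
    [0,0,0],
    [0,0,0],
  ],
  hand=[0,0,0,0,0],
)

```text
t: 32.15
position: [566.9, 7.0, 12.5]
orientation: [[0.999, 0.001, 0.038], [-0.038, -0.0, 0.999], [0.001, -1.0, -0.0]]
contact_force: [-1.7, 0.1, 1.5]
opening: 0.611
```

Emit:
step_arm(
  dp=[
    [0,0,0],
    [0,0,0],
    [0,0,0],
    [0,0,0],
    [0,0,0],
  ],
  delta_rot=[
    [0,0,0],
    [0,0,0],
    [0,0,0],
    [0,0,0],
    [0,0,0],
  ],
  hand=[0.8,0.8,0.8,0.8,0.8],
)

```text
t: 32.57
position: [567.1, 7.1, 12.5]
orientation: [[0.999, 0.001, 0.038], [-0.038, -0.0, 0.999], [0.001, -1.0, -0.0]]
contact_force: [0.7, -0.2, -0.4]
opening: 0.802
```

Emit:
step_arm(
  dp=[
    [0,0,0.05],
    [0,0,0.12],
    [0,0,0.2],
    [0,0,0.29],
    [0,0,0.38],
  ],
  delta_rot=[
    [0,0,0],
    [0,0,0],
    [0,0,0],
    [0,0,0],
    [0,0,0],
  ],
  hand=[0.8,0.8,0.8,0.8,0.8],
)

```text
t: 32.98
position: [566.5, 7.0, 165.6]
orientation: [[0.999, -0.0, 0.038], [-0.038, -0.0, 0.999], [-0.0, -1.0, -0.0]]
contact_force: [0.8, -0.1, 1.0]
opening: 0.801
```

```bash
python3 -c "
from h import *
p=snap('jig_b'); cv2.imwrite('pics/w10.png',cv2.resize(p,(800,600)))"
```

```text
jig_b 33.0333 [571.06   7.09 174.31] [ 1.3 -0.4  5.1] 0.8014195209965426
```

View pics/w10.png

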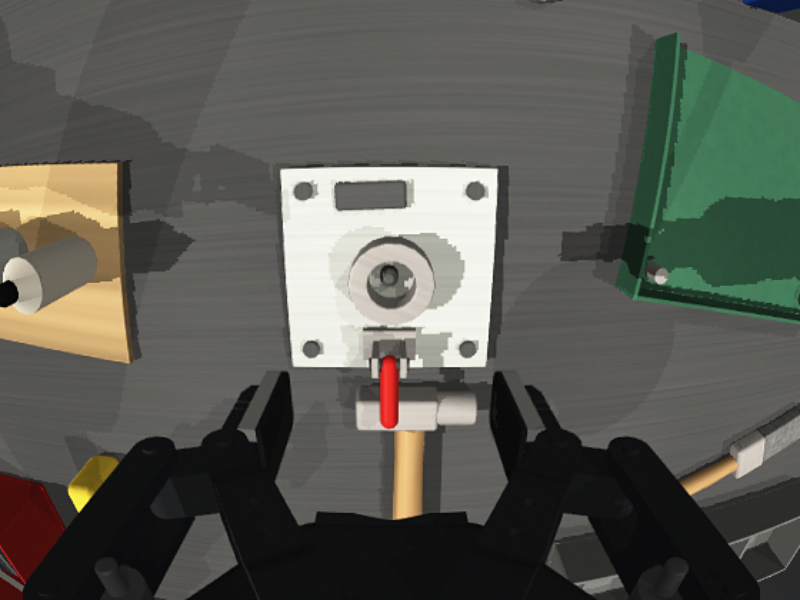

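Collar sits flat around the pin at (390,278), clamp and bar undisturbed. Next is the bottle's return.

Emit:
step_arm(
  dp=[
    [-0.004,-0.04,0],
    [-0.008,-0.08,0],
    [-0.012,-0.12,0],
    [-0.016,-0.16,0],
    [-0.02,-0.205,0],
  ],
  delta_rot=[
    [0,0,-0.2],
    [0,0,-0.4],
    [0,0,-0.6],
    [0,0,-0.8],
    [0,0,-0.99],
  ],
  hand=[0.75,0.75,0.75,0.75,0.75],
  newtons=40,
)

```text
t: 33.45
position: [563.0, -75.3, 174.3]
orientation: [[0.847, 0.012, 0.531], [-0.531, -0.007, 0.847], [0.014, -1.0, 0.001]]
contact_force: [0.7, -0.4, -0.2]
opening: 0.75
```

Emit:
step_arm(
  dp=[
    [-0.004,-0.04,0],
    [-0.008,-0.08,0],
    [-0.012,-0.12,0],
    [-0.016,-0.16,0],
    [-0.02,-0.205,0],
  ],
  delta_rot=[
    [0,0,-0.2],
    [0,0,-0.4],
    [0,0,-0.6],
    [0,0,-0.8],
    [0,0,-0.99],
  ],
  hand=[0.75,0.75,0.75,0.75,0.75],
)

```text
t: 33.87
position: [554.9, -157.8, 174.1]
orientation: [[0.468, 0.007, 0.884], [-0.883, -0.012, 0.468], [0.014, -1.0, 0.001]]
contact_force: [-0.3, -0.0, -0.2]
opening: 0.753
```

Emit:
step_arm(
  dp=[
    [-0.004,-0.04,0],
    [-0.008,-0.08,0],
    [-0.012,-0.12,0],
    [-0.016,-0.16,0],
    [-0.02,-0.19,0],
  ],
  delta_rot=[
    [0,0,-0.2],
    [0,0,-0.4],
    [0,0,-0.6],
    [0,0,-0.8],
    [0,0,-0.94],
  ],
  hand=[0.75,0.75,0.75,0.75,0.75],
)

```text
t: 34.28
position: [546.7, -235.1, 173.7]
orientation: [[-0.01, 0.001, 1.0], [-1.0, -0.014, -0.01], [0.014, -1.0, 0.001]]
contact_force: [0.3, 0.4, 0.6]
opening: 0.75
```

Emit:
step_arm(
  dp=[
    [0,0,0],
    [0,0,0],
    [0,0,0],
    [0,0,0],
    [0,0,0],
  ],
  delta_rot=[
    [0,0,0],
    [0,0,0],
    [0,0,0],
    [0,0,0],
    [0,0,0],
  ],
  hand=[0.75,0.75,0.75,0.75,0.75],
)

```text
t: 34.7
position: [546.8, -234.3, 173.7]
orientation: [[-0.008, 0.001, 1.0], [-1.0, -0.014, -0.008], [0.014, -1.0, 0.001]]
contact_force: [-0.8, 1.2, 0.2]
opening: 0.75
```

Emit:
step_arm(
  dp=[
    [-0.001,-0.01,-0.02],
    [-0.001,-0.0145,-0.06],
    [-0.001,-0.0145,-0.12],
    [-0.001,-0.0145,-0.14],
    [-0.001,-0.0145,-0.14],
  ],
  delta_rot=[
    [0.03,-0.01,-0.034],
    [0.03,-0.01,-0.034],
    [0.03,-0.01,-0.034],
    [0.03,-0.01,-0.034],
    [0.03,-0.01,-0.034],
  ],
  hand=[0.75,0.75,0.75,0.75,0.75],
)

```text
t: 35.12
position: [544.2, -239.0, 114.5]
orientation: [[-0.026, 0.0, 1.0], [-1.0, 0.005, -0.026], [-0.005, -1.0, -0.0]]
contact_force: [-0.6, -0.2, -0.2]
opening: 0.75
```

Emit:
step_arm(
  dp=[
    [0,0,0],
    [0,0,0],
    [0,0,0],
    [0,0,0],
    [0,0,0],
  ],
  delta_rot=[
    [0,0,0],
    [0,0,0],
    [0,0,0],
    [0,0,0],
    [0,0,0],
  ],
  hand=[0.75,0.75,0.75,0.75,0.75],
)

```text
t: 35.53
position: [544.8, -239.3, 115.5]
orientation: [[-0.026, 0.002, 1.0], [-1.0, 0.004, -0.026], [-0.004, -1.0, 0.002]]
contact_force: [-0.3, -0.3, 0.3]
opening: 0.75
```

Emit:
step_arm(
  dp=[
    [0.002,0,-0.04],
    [0.005,-0.001,-0.09],
    [0.006,-0.003,-0.14],
    [0.006,-0.003,-0.18],
    [0.006,-0.003,-0.19],
  ],
  delta_rot=[
    [0,0,0],
    [0,0,0],
    [0,0,0],
    [0,0,0],
    [0,0,0],
  ],
  hand=[0.75,0.75,0.75,0.75,0.75],
)

```text
t: 35.95
position: [545.5, -239.7, 37.0]
orientation: [[-0.026, -0.002, 1.0], [-1.0, 0.006, -0.026], [-0.006, -1.0, -0.002]]
contact_force: [-0.2, 0.1, -0.5]
opening: 0.753
```

Emit:
step_arm(
  dp=[
    [0,0,0],
    [0,0,0],
    [0,0,0],
    [0,0,0],
    [0,0,0],
  ],
  delta_rot=[
    [0,0,0],
    [0,0,0],
    [0,0,0],
    [0,0,0],
    [0,0,0],
  ],
  hand=[0.75,0.75,0.75,0.75,0.75],
)

```text
t: 36.37
position: [546.4, -240.0, 38.2]
orientation: [[-0.026, -0.0, 1.0], [-1.0, 0.005, -0.026], [-0.005, -1.0, -0.0]]
contact_force: [-0.1, -0.4, 0.2]
opening: 0.751
```

Emit:
step_arm(
  dp=[
    [0,0,0],
    [0,0,0],
    [0,0,0],
    [0,0,0],
    [0,0,0],
  ],
  delta_rot=[
    [0,0,0],
    [0,0,0],
    [0,0,0],
    [0,0,0],
    [0,0,0],
  ],
  hand=[0,0,0,0,0],
)

```text
t: 36.78
position: [547.0, -240.4, 39.2]
orientation: [[-0.026, 0.001, 1.0], [-1.0, 0.004, -0.026], [-0.004, -1.0, 0.001]]
contact_force: [-1.0, -0.9, 5.0]
opening: 0.455
```

Emit:
step_arm(
  dp=[
    [0,0,0.03],
    [0,0,0.07],
    [0,0,0.12],
    [0,0,0.16],
    [0,0,0.18],
  ],
  delta_rot=[
    [0,0,0],
    [0,0,0],
    [0,0,0],
    [0,0,0],
    [0,0,0],
  ],
  hand=[0,0,0,0,0],
)

```text
t: 37.2
position: [547.7, -240.6, 112.8]
orientation: [[-0.026, 0.003, 1.0], [-1.0, 0.003, -0.026], [-0.003, -1.0, 0.003]]
contact_force: [0.4, -1.2, -0.6]
opening: 0.459
```

Emit:
step_arm(
  dp=[
    [-0.002,0.04,0],
    [-0.005,0.11,0],
    [-0.01,0.19,0],
    [-0.013,0.28,0],
    [-0.017,0.37,0],
  ],
  delta_rot=[
    [0,0,0],
    [0,0,0],
    [0,0,0],
    [0,0,0],
    [0,0,0],
  ],
  hand=[0,0,0,0,0],
)

```text
t: 37.62
position: [539.4, -90.8, 111.4]
orientation: [[-0.027, 0.001, 1.0], [-1.0, 0.004, -0.027], [-0.004, -1.0, 0.001]]
contact_force: [0.2, 0.6, -0.9]
opening: 0.458
```

Emit:
step_arm(
  dp=[
    [-0.004,0.09,0],
    [-0.008,0.18,0],
    [-0.012,0.27,0],
    [-0.014,0.36,0],
    [-0.017,0.45,0],
  ],
  delta_rot=[
    [0,0,0],
    [0,0,0],
    [0,0,0],
    [0,0,0],
    [0,0,0],
  ],
  hand=[0,0,0,0,0],
)

```text
t: 38.03
position: [530.9, 91.5, 110.1]
orientation: [[-0.027, -0.002, 1.0], [-1.0, 0.004, -0.027], [-0.004, -1.0, -0.002]]
contact_force: [0.6, 0.0, -0.5]
opening: 0.459
```

Emit:
step_arm(
  dp=[
    [-0.004,0.09,0],
    [-0.008,0.18,0],
    [-0.012,0.27,0],
    [-0.014,0.34,0],
    [-0.017,0.4,0],
  ],
  delta_rot=[
    [0,0,0],
    [0,0,0],
    [0,0,0],
    [0,0,0],
    [0,0,0],
  ],
  hand=[0,0,0,0,0],
)

```text
t: 38.45
position: [522.1, 254.2, 108.6]
orientation: [[-0.024, -0.004, 1.0], [-1.0, 0.004, -0.024], [-0.004, -1.0, -0.004]]
contact_force: [-0.1, 0.2, -1.9]
opening: 0.457
```

Emit:
step_arm(
  dp=[
    [0,0.09,0],
    [0.001,0.18,0],
    [0.001,0.26,0],
    [0.001,0.31,0],
    [0.001,0.329,0],
  ],
  delta_rot=[
    [0,0,0],
    [0,0,0],
    [0,0,0],
    [0,0,0],
    [0,0,0],
  ],
  hand=[0,0,0,0,0],
)

```text
t: 38.87
position: [520.4, 389.5, 106.7]
orientation: [[-0.02, -0.006, 1.0], [-1.0, 0.004, -0.02], [-0.004, -1.0, -0.006]]
contact_force: [-0.5, -0.3, -0.9]
opening: 0.457
```

Emit:
step_arm(
  dp=[
    [0,0,-0.03],
    [0,0,-0.07],
    [0.002,0,-0.12],
    [0.003,0.002,-0.15],
    [0.003,0.002,-0.155],
  ],
  delta_rot=[
    [0,-0.008,0],
    [0,-0.008,0],
    [0,-0.008,0],
    [0,-0.008,0],
    [0,-0.008,0],
  ],
  hand=[0,0,0,0,0],
)

```text
t: 39.28
position: [518.9, 388.1, 40.5]
orientation: [[-0.02, -0.008, 1.0], [-1.0, -0.001, -0.02], [0.001, -1.0, -0.008]]
contact_force: [-0.7, 0.1, -2.2]
opening: 0.462
```

Emit:
step_arm(
  dp=[
    [0,0,0],
    [0,0,0],
    [0,0,0],
    [0,0,0],
    [0,0,0],
  ],
  delta_rot=[
    [0,0,0],
    [0,0,0],
    [0,0,0],
    [0,0,0],
    [0,0,0],
  ],
  hand=[0,0,0,0,0],
)

```text
t: 39.7
position: [519.6, 388.5, 41.7]
orientation: [[-0.02, -0.006, 1.0], [-1.0, 0.0, -0.02], [-0.0, -1.0, -0.006]]
contact_force: [-0.2, -0.2, -1.7]
opening: 0.46
```

Emit:
step_arm(
  dp=[
    [0.006,-0.002,-0.005],
    [0.006,-0.002,-0.01],
    [0.006,-0.002,-0.012],
    [0.006,-0.002,-0.012],
    [0.006,-0.002,-0.012],
  ],
  delta_rot=[
    [0,-0.0115,0],
    [0,-0.0115,0],
    [0,-0.0115,0],
    [0,-0.0115,0],
    [0,-0.0115,0],
  ],
  hand=[0,0,0,0,0],
)

```text
t: 40.12
position: [521.9, 387.7, 36.7]
orientation: [[-0.02, -0.001, 1.0], [-1.0, 0.0, -0.02], [0.0, -1.0, -0.001]]
contact_force: [0.1, 0.3, -1.7]
opening: 0.459
```

Emit:
step_arm(
  dp=[
    [0,0,0],
    [0,0,0],
    [0,0,0],
    [0,0,0],
    [0,0,0],
  ],
  delta_rot=[
    [0,0,0],
    [0,0,0],
    [0,0,0],
    [0,0,0],
    [0,0,0],
  ],
  hand=[0,0,0,0,0],
)

```text
t: 40.53
position: [521.9, 387.7, 36.8]
orientation: [[-0.02, -0.001, 1.0], [-1.0, 0.0, -0.02], [0.0, -1.0, -0.001]]
contact_force: [0.1, 0.1, -1.0]
opening: 0.455
```

Position is on target. Lower 1.7 mm, release and retreat.

Emit:
step_arm(
  dp=[
    [0,0,-0.001],
    [0,0,-0.002],
    [0,0,-0.0035],
    [0,0,-0.0045],
    [0,0,-0.0045],
  ],
  delta_rot=[
    [0,0,0],
    [0,0,0],
    [0,0,0],
    [0,0,0],
    [0,0,0],
  ],
  hand=[0,0,0,0,0],
)

```text
t: 40.95
position: [521.9, 387.7, 35.3]
orientation: [[-0.02, -0.001, 1.0], [-1.0, 0.0, -0.02], [-0.0, -1.0, -0.001]]
contact_force: [-0.8, -0.6, 1.4]
opening: 0.455
```

Emit:
step_arm(
  dp=[
    [0,0,0],
    [0,0,0],
    [0,0,0],
    [0,0,0],
    [0,0,0],
  ],
  delta_rot=[
    [0,0,0],
    [0,0,0],
    [0,0,0],
    [0,0,0],
    [0,0,0],
  ],
  hand=[0.75,0.75,0.75,0.75,0.75],
)

```text
t: 41.37
position: [522.0, 387.7, 35.3]
orientation: [[-0.02, -0.0, 1.0], [-1.0, 0.0, -0.02], [-0.0, -1.0, -0.0]]
contact_force: [-0.2, -0.4, -0.2]
opening: 0.745
```

Emit:
step_arm(
  dp=[
    [0,0,0.05],
    [0,0,0.12],
    [0,0,0.2],
    [0,0,0.28],
    [0,0,0.32],
  ],
  delta_rot=[
    [0,0,0],
    [0,0,0],
    [0,0,0],
    [0,0,0],
    [0,0,0],
  ],
  hand=[0.75,0.75,0.75,0.75,0.75],
)

```text
t: 41.78
position: [523.5, 388.8, 168.1]
orientation: [[-0.02, 0.005, 1.0], [-1.0, 0.004, -0.02], [-0.004, -1.0, 0.005]]
contact_force: [0.5, -0.4, 0.2]
opening: 0.753
```

Emit:
step_arm(
  dp=[
    [0.002,-0.09,0],
    [0.004,-0.18,0],
    [0.006,-0.27,0],
    [0.007,-0.36,0],
    [0.008,-0.448,0],
  ],
  delta_rot=[
    [0,0,0],
    [0,0,0],
    [0,0,0],
    [0,0,0],
    [0,0,0],
  ],
  hand=[0.85,0.85,0.85,0.85,0.85],
)

```text
t: 42.2
position: [526.4, 208.1, 168.3]
orientation: [[-0.02, 0.005, 1.0], [-1.0, 0.004, -0.02], [-0.004, -1.0, 0.005]]
contact_force: [0.0, -0.4, -0.3]
opening: 0.846
```

Emit:
step_arm(
  dp=[
    [0.002,-0.09,0],
    [0.004,-0.18,0],
    [0.006,-0.27,0],
    [0.007,-0.36,0],
    [0.008,-0.448,0],
  ],
  delta_rot=[
    [0,0,0],
    [0,0,0],
    [0,0,0],
    [0,0,0],
    [0,0,0],
  ],
  hand=[0.85,0.85,0.85,0.85,0.85],
)

```text
t: 42.62
position: [529.4, 27.1, 168.5]
orientation: [[-0.02, 0.006, 1.0], [-1.0, 0.004, -0.02], [-0.004, -1.0, 0.006]]
contact_force: [1.4, -0.1, 0.8]
opening: 0.847
```

Emit:
step_arm(
  dp=[
    [0.002,-0.09,0],
    [0.004,-0.18,0],
    [0.006,-0.27,0],
    [0.007,-0.36,0],
    [0.008,-0.448,0],
  ],
  delta_rot=[
    [0,0,0],
    [0,0,0],
    [0,0,0],
    [0,0,0],
    [0,0,0],
  ],
  hand=[0.85,0.85,0.85,0.85,0.85],
)

```text
t: 43.03
position: [532.4, -154.0, 168.7]
orientation: [[-0.02, 0.006, 1.0], [-1.0, 0.004, -0.02], [-0.004, -1.0, 0.006]]
contact_force: [0.2, 0.3, -0.7]
opening: 0.849
```

Emit:
step_arm(
  dp=[
    [0.002,-0.09,0],
    [0.004,-0.18,0],
    [0.006,-0.27,0],
    [0.007,-0.36,0],
    [0.008,-0.4,0],
  ],
  delta_rot=[
    [0,0,0],
    [0,0,0],
    [0,0,0],
    [0,0,0],
    [0,0,0],
  ],
  hand=[0.85,0.85,0.85,0.85,0.85],
)

```text
t: 43.45
position: [535.0, -318.6, 168.5]
orientation: [[-0.024, 0.007, 1.0], [-1.0, 0.002, -0.024], [-0.002, -1.0, 0.007]]
contact_force: [-0.2, 0.0, 0.1]
opening: 0.851
```

Emit:
step_arm(
  dp=[
    [0,0,0],
    [0,0,0],
    [0,0,0],
    [0,0,0],
    [0,0,0],
  ],
  delta_rot=[
    [0,0,0],
    [0,0,0],
    [0,0,0],
    [0,0,0],
    [0,0,0],
  ],
  hand=[0.85,0.85,0.85,0.85,0.85],
)

```text
t: 43.87
position: [535.3, -317.0, 168.8]
orientation: [[-0.022, 0.007, 1.0], [-1.0, 0.002, -0.022], [-0.002, -1.0, 0.007]]
contact_force: [0.7, -0.0, 0.3]
opening: 0.849
```

Emit:
step_arm(
  dp=[
    [0.003,-0.005,-0.03],
    [0.006,-0.007,-0.08],
    [0.006,-0.007,-0.13],
    [0.006,-0.007,-0.16],
    [0.006,-0.007,-0.16],
  ],
  delta_rot=[
    [0,0,0],
    [0,0,0],
    [0,0,0],
    [0,0,0],
    [0,0,0],
  ],
  hand=[0.85,0.85,0.85,0.85,0.85],
)

```text
t: 44.28
position: [535.6, -317.5, 100.5]
orientation: [[-0.021, 0.0, 1.0], [-1.0, 0.006, -0.021], [-0.006, -1.0, 0.0]]
contact_force: [-0.8, 0.5, -0.2]
opening: 0.845
```

Emit:
step_arm(
  dp=[
    [0.001,0,-0.03],
    [0.001,0,-0.07],
    [0.001,0,-0.11],
    [0.001,0,-0.13],
    [0.001,0,-0.133],
  ],
  delta_rot=[
    [0,0,0],
    [0,0,0],
    [0,0,0],
    [0,0,0],
    [0,0,0],
  ],
  hand=[0.85,0.85,0.85,0.85,0.85],
)

```text
t: 44.7
position: [535.1, -316.4, 45.7]
orientation: [[-0.02, -0.002, 1.0], [-1.0, 0.008, -0.02], [-0.008, -1.0, -0.002]]
contact_force: [-0.4, 0.5, 1.2]
opening: 0.848
```

Emit:
step_arm(
  dp=[
    [0,0,0],
    [0,0,0],
    [0,0,0],
    [0,0,0],
    [0,0,0],
  ],
  delta_rot=[
    [0,0,0],
    [0,0,0],
    [0,0,0],
    [0,0,0],
    [0,0,0],
  ],
  hand=[0.8,0.8,0.8,0.8,0.8],
)

```text
t: 45.12
position: [535.6, -316.8, 46.6]
orientation: [[-0.02, -0.001, 1.0], [-1.0, 0.007, -0.02], [-0.007, -1.0, -0.001]]
contact_force: [-0.4, -0.6, 0.3]
opening: 0.805
```

Emit:
step_arm(
  dp=[
    [0,-0.0072,0.004],
    [0,-0.0072,0.004],
    [0,-0.0072,0.004],
    [0,-0.0072,0.004],
    [0,-0.0072,0.004],
  ],
  delta_rot=[
    [-0.011,0,0],
    [-0.011,0,0],
    [-0.011,0,0],
    [-0.011,0,0],
    [-0.011,0,0],
  ],
  hand=[0.75,0.75,0.75,0.75,0.75],
)

```text
t: 45.53
position: [535.6, -319.6, 48.2]
orientation: [[-0.02, -0.001, 1.0], [-1.0, 0.001, -0.02], [-0.001, -1.0, -0.001]]
contact_force: [-0.0, -0.3, -0.2]
opening: 0.749
```

Emit:
step_arm(
  dp=[
    [0,0,0],
    [0,0,0],
    [0,0,0],
    [0,0,0],
    [0,0,0],
  ],
  delta_rot=[
    [0,0,0],
    [0,0,0],
    [0,0,0],
    [0,0,0],
    [0,0,0],
  ],
  hand=[0,0,0,0,0],
  newtons=50,
)

```text
t: 45.95
position: [535.7, -319.6, 48.3]
orientation: [[-0.02, -0.001, 1.0], [-1.0, 0.001, -0.02], [-0.001, -1.0, -0.001]]
contact_force: [0.4, -0.1, 1.2]
opening: 0.572
```

Emit:
step_arm(
  dp=[
    [0,0,0.03],
    [0,0,0.07],
    [0,0,0.12],
    [0,0,0.16],
    [0,0,0.18],
  ],
  delta_rot=[
    [0,0,0],
    [0,0,0],
    [0,0,0],
    [0,0,0],
    [0,0,0],
  ],
  hand=[0,0,0,0,0],
)

```text
t: 46.37
position: [536.3, -320.1, 122.0]
orientation: [[-0.02, 0.001, 1.0], [-1.0, -0.0, -0.02], [0.0, -1.0, 0.001]]
contact_force: [0.6, 0.0, -1.5]
opening: 0.568
```

Emit:
step_arm(
  dp=[
    [-0.005,0.04,0],
    [-0.012,0.11,0],
    [-0.02,0.19,0],
    [-0.028,0.28,0],
    [-0.038,0.37,0],
  ],
  delta_rot=[
    [0,0,0],
    [0,0,0],
    [0,0,0],
    [0,0,0],
    [0,0,0],
  ],
  hand=[0,0,0,0,0],
)

```text
t: 46.78
position: [520.1, -170.9, 121.1]
orientation: [[-0.021, -0.0, 1.0], [-1.0, 0.0, -0.021], [-0.0, -1.0, -0.0]]
contact_force: [0.8, 0.3, -2.3]
opening: 0.571
```

Emit:
step_arm(
  dp=[
    [-0.01,0.09,0],
    [-0.02,0.18,0],
    [-0.03,0.27,0],
    [-0.04,0.36,0],
    [-0.046,0.45,0],
  ],
  delta_rot=[
    [0,0,0],
    [0,0,0],
    [0,0,0],
    [0,0,0],
    [0,0,0],
  ],
  hand=[0,0,0,0,0],
)

```text
t: 47.2
position: [500.3, 10.7, 120.3]
orientation: [[-0.022, -0.002, 1.0], [-1.0, 0.0, -0.022], [-0.0, -1.0, -0.002]]
contact_force: [0.9, 0.0, -1.9]
opening: 0.572
```

Emit:
step_arm(
  dp=[
    [-0.01,0.09,0],
    [-0.02,0.18,0],
    [-0.03,0.27,0],
    [-0.036,0.34,0],
    [-0.042,0.4,0],
  ],
  delta_rot=[
    [0,0,0],
    [0,0,0],
    [0,0,0],
    [0,0,0],
    [0,0,0],
  ],
  hand=[0,0,0,0,0],
)

```text
t: 47.62
position: [482.4, 172.8, 119.6]
orientation: [[-0.02, -0.003, 1.0], [-1.0, 0.0, -0.02], [-0.0, -1.0, -0.003]]
contact_force: [1.1, 0.2, -1.3]
opening: 0.57
```

Emit:
step_arm(
  dp=[
    [-0.006,0.09,0],
    [-0.012,0.18,0],
    [-0.018,0.27,0],
    [-0.022,0.33,0],
    [-0.022,0.35,0],
  ],
  delta_rot=[
    [0,0,0],
    [0,0,0],
    [0,0,0],
    [0,0,0],
    [0,0,0],
  ],
  hand=[0,0,0,0,0],
)

```text
t: 48.03
position: [472.5, 316.5, 118.7]
orientation: [[-0.015, -0.004, 1.0], [-1.0, 0.001, -0.015], [-0.001, -1.0, -0.004]]
contact_force: [-0.1, 0.2, -1.4]
opening: 0.569
```

Emit:
step_arm(
  dp=[
    [0,0,-0.03],
    [0,0,-0.07],
    [0.002,0,-0.12],
    [0.003,0.001,-0.16],
    [0.003,0.001,-0.168],
  ],
  delta_rot=[
    [0,-0.008,0],
    [0,-0.008,0],
    [0,-0.008,0],
    [0,-0.008,0],
    [0,-0.008,0],
  ],
  hand=[0,0,0,0,0],
)

```text
t: 48.45
position: [471.3, 314.7, 47.7]
orientation: [[-0.016, -0.006, 1.0], [-1.0, -0.003, -0.016], [0.003, -1.0, -0.006]]
contact_force: [-1.3, -0.6, -3.1]
opening: 0.57
```

Emit:
step_arm(
  dp=[
    [0,0,0],
    [0,0,0],
    [0,0,0],
    [0,0,0],
    [0,0,0],
  ],
  delta_rot=[
    [0,0,0],
    [0,0,0],
    [0,0,0],
    [0,0,0],
    [0,0,0],
  ],
  hand=[0,0,0,0,0],
)

```text
t: 48.87
position: [472.0, 315.1, 48.9]
orientation: [[-0.016, -0.004, 1.0], [-1.0, -0.002, -0.016], [0.002, -1.0, -0.004]]
contact_force: [-0.3, -0.4, -0.8]
opening: 0.569
```

Emit:
step_arm(
  dp=[
    [0.0013,0.0005,-0.003],
    [0.0013,0.0005,-0.006],
    [0.0013,0.0005,-0.008],
    [0.0013,0.0005,-0.008],
    [0.0013,0.0005,-0.008],
  ],
  delta_rot=[
    [0.004,-0.008,0],
    [0.004,-0.008,0],
    [0.004,-0.008,0],
    [0.004,-0.008,0],
    [0.004,-0.008,0],
  ],
  hand=[0,0,0,0,0],
)

```text
t: 49.28
position: [472.5, 315.2, 45.6]
orientation: [[-0.016, 0.0, 1.0], [-1.0, 0.0, -0.016], [-0.0, -1.0, 0.0]]
contact_force: [0.6, 0.2, -1.9]
opening: 0.569
```

Emit:
step_arm(
  dp=[
    [0,0,0],
    [0,0,0],
    [0,0,0],
    [0,0,0],
    [0,0,0],
  ],
  delta_rot=[
    [0,0,0],
    [0,0,0],
    [0,0,0],
    [0,0,0],
    [0,0,0],
  ],
  hand=[0,0,0,0,0],
)

```text
t: 49.7
position: [472.5, 315.2, 45.6]
orientation: [[-0.016, 0.0, 1.0], [-1.0, 0.0, -0.016], [-0.0, -1.0, 0.0]]
contact_force: [-0.1, 0.6, -2.0]
opening: 0.57
```

Emit:
step_arm(
  dp=[
    [0,0,-0.001],
    [0,0,-0.002],
    [0,0,-0.003],
    [0,0,-0.0035],
    [0,0,-0.0035],
  ],
  delta_rot=[
    [0,0,0],
    [0,0,0],
    [0,0,0],
    [0,0,0],
    [0,0,0],
  ],
  hand=[0,0,0,0,0],
)

```text
t: 50.12
position: [472.5, 315.2, 44.3]
orientation: [[-0.016, 0.0, 1.0], [-1.0, 0.0, -0.016], [-0.0, -1.0, 0.0]]
contact_force: [-0.1, -0.2, -0.9]
opening: 0.571
```

Emit:
step_arm(
  dp=[
    [0,0,0],
    [0,0,0],
    [0,0,0],
    [0,0,0],
    [0,0,0],
  ],
  delta_rot=[
    [0,0,0],
    [0,0,0],
    [0,0,0],
    [0,0,0],
    [0,0,0],
  ],
  hand=[0.8,0.8,0.8,0.8,0.8],
)

```text
t: 50.53
position: [472.6, 315.3, 44.4]
orientation: [[-0.016, 0.0, 1.0], [-1.0, 0.0, -0.016], [-0.0, -1.0, 0.0]]
contact_force: [-0.2, -0.0, -0.3]
opening: 0.796
```

Emit:
step_arm(
  dp=[
    [0,0,0.05],
    [0,0,0.12],
    [0,0,0.2],
    [0,0,0.28],
    [0,0,0.31],
  ],
  delta_rot=[
    [0,0,0],
    [0,0,0],
    [0,0,0],
    [0,0,0],
    [0,0,0],
  ],
  hand=[0.8,0.8,0.8,0.8,0.8],
)

```text
t: 50.95
position: [474.6, 316.6, 173.6]
orientation: [[-0.016, 0.007, 1.0], [-1.0, 0.005, -0.016], [-0.005, -1.0, 0.007]]
contact_force: [1.3, -0.4, -0.2]
opening: 0.802
```

Emit:
step_arm(
  dp=[
    [0.007,-0.09,0],
    [0.014,-0.18,0],
    [0.02,-0.27,0],
    [0.027,-0.36,0],
    [0.033,-0.448,0],
  ],
  delta_rot=[
    [0,0,0],
    [0,0,0],
    [0,0,0],
    [0,0,0],
    [0,0,0],
  ],
  hand=[0.8,0.8,0.8,0.8,0.8],
)

```text
t: 51.37
position: [487.6, 136.0, 173.8]
orientation: [[-0.015, 0.007, 1.0], [-1.0, 0.005, -0.015], [-0.005, -1.0, 0.007]]
contact_force: [0.6, -0.3, 0.7]
opening: 0.801
```

Emit:
step_arm(
  dp=[
    [0.007,-0.09,0],
    [0.014,-0.18,0],
    [0.02,-0.27,0],
    [0.027,-0.36,0],
    [0.033,-0.448,0],
  ],
  delta_rot=[
    [0,0,0],
    [0,0,0],
    [0,0,0],
    [0,0,0],
    [0,0,0],
  ],
  hand=[0.8,0.8,0.8,0.8,0.8],
)

```text
t: 51.78
position: [500.8, -45.1, 174.1]
orientation: [[-0.015, 0.008, 1.0], [-1.0, 0.004, -0.015], [-0.005, -1.0, 0.008]]
contact_force: [0.3, 0.5, -0.3]
opening: 0.798
```

Emit:
step_arm(
  dp=[
    [0.007,-0.09,0],
    [0.014,-0.18,0],
    [0.02,-0.27,0],
    [0.027,-0.36,0],
    [0.033,-0.448,0],
  ],
  delta_rot=[
    [0,0,0],
    [0,0,0],
    [0,0,0],
    [0,0,0],
    [0,0,0],
  ],
  hand=[0.8,0.8,0.8,0.8,0.8],
)

```text
t: 52.2
position: [513.8, -226.2, 174.3]
orientation: [[-0.016, 0.009, 1.0], [-1.0, 0.004, -0.016], [-0.004, -1.0, 0.009]]
contact_force: [0.3, 0.6, 0.3]
opening: 0.797
```

Emit:
step_arm(
  dp=[
    [0.007,-0.09,0],
    [0.014,-0.18,0],
    [0.02,-0.27,0],
    [0.027,-0.36,0],
    [0.03,-0.426,0],
  ],
  delta_rot=[
    [0,0,0],
    [0,0,0],
    [0,0,0],
    [0,0,0],
    [0,0,0],
  ],
  hand=[0.8,0.8,0.8,0.8,0.8],
)

```text
t: 52.62
position: [525.5, -399.8, 174.0]
orientation: [[-0.018, 0.009, 1.0], [-1.0, 0.003, -0.018], [-0.004, -1.0, 0.009]]
contact_force: [1.1, 0.2, -0.6]
opening: 0.8
```

Emit:
step_arm(
  dp=[
    [0,0,-0.03],
    [0,0,-0.07],
    [0,0,-0.1],
    [0,0,-0.12],
    [0,0,-0.12],
  ],
  delta_rot=[
    [0,0,0],
    [0,0,0],
    [0,0,0],
    [0,0,0],
    [0,0,0],
  ],
  hand=[0.8,0.8,0.8,0.8,0.8],
)

```text
t: 53.03
position: [524.3, -398.9, 123.5]
orientation: [[-0.018, 0.005, 1.0], [-1.0, 0.006, -0.018], [-0.006, -1.0, 0.005]]
contact_force: [0.1, 0.1, 0.2]
opening: 0.802
```

Emit:
step_arm(
  dp=[
    [0,0,0],
    [0,0,0],
    [0,0,0],
    [0,0,0],
    [0,0,0],
  ],
  delta_rot=[
    [0,0,0],
    [0,0,0],
    [0,0,0],
    [0,0,0],
    [0,0,0],
  ],
  hand=[0.8,0.8,0.8,0.8,0.8],
)

```text
t: 53.45
position: [524.7, -399.1, 124.4]
orientation: [[-0.017, 0.006, 1.0], [-1.0, 0.005, -0.017], [-0.005, -1.0, 0.006]]
contact_force: [0.4, 0.2, -0.5]
opening: 0.798
```

Emit:
step_arm(
  dp=[
    [0.002,0.001,-0.03],
    [0.006,0.002,-0.08],
    [0.006,0.002,-0.13],
    [0.006,0.002,-0.17],
    [0.006,0.002,-0.187],
  ],
  delta_rot=[
    [-0.008,0,-0.009],
    [-0.008,0,-0.009],
    [-0.008,0,-0.009],
    [-0.008,0,-0.009],
    [-0.008,0,-0.009],
  ],
  hand=[0.8,0.8,0.8,0.8,0.8],
)

```text
t: 53.87
position: [525.9, -397.2, 47.1]
orientation: [[-0.022, 0.003, 1.0], [-1.0, 0.003, -0.022], [-0.003, -1.0, 0.003]]
contact_force: [-0.9, -0.4, -0.2]
opening: 0.8
```

Emit:
step_arm(
  dp=[
    [0,0,0],
    [0,0,0],
    [0,0,0],
    [0,0,0],
    [0,0,0],
  ],
  delta_rot=[
    [0,0,0],
    [0,0,0],
    [0,0,0],
    [0,0,0],
    [0,0,0],
  ],
  hand=[0.7,0.7,0.7,0.7,0.7],
)

```text
t: 54.28
position: [526.7, -397.8, 48.6]
orientation: [[-0.022, 0.006, 1.0], [-1.0, 0.002, -0.022], [-0.002, -1.0, 0.006]]
contact_force: [-0.6, 0.2, 1.0]
opening: 0.704
```

Emit:
step_arm(
  dp=[
    [-0.002,0,-0.001],
    [-0.002,0,-0.001],
    [-0.002,0,-0.001],
    [-0.002,0,-0.001],
    [-0.002,0,-0.001],
  ],
  delta_rot=[
    [-0.003,0.01,0],
    [-0.003,0.01,0],
    [-0.003,0.01,0],
    [-0.003,0.01,0],
    [-0.003,0.01,0],
  ],
  hand=[0.7,0.7,0.7,0.7,0.7],
)

```text
t: 54.7
position: [525.9, -397.8, 48.2]
orientation: [[-0.022, 0.0, 1.0], [-1.0, 0.0, -0.022], [-0.0, -1.0, 0.0]]
contact_force: [1.4, 0.2, -0.8]
opening: 0.703
```

Emit:
step_arm(
  dp=[
    [0,0,0],
    [0,0,0],
    [0,0,0],
    [0,0,0],
    [0,0,0],
  ],
  delta_rot=[
    [0,0,0],
    [0,0,0],
    [0,0,0],
    [0,0,0],
    [0,0,0],
  ],
  hand=[0,0,0,0,0],
  newtons=60,
)

```text
t: 55.12
position: [525.8, -397.9, 48.3]
orientation: [[-0.022, 0.0, 1.0], [-1.0, -0.0, -0.022], [0.0, -1.0, 0.0]]
contact_force: [-0.9, -0.7, 1.1]
opening: 0.532
```

Emit:
step_arm(
  dp=[
    [0,0,0.03],
    [0,0,0.07],
    [0,0,0.12],
    [0,0,0.16],
    [0,0,0.18],
  ],
  delta_rot=[
    [0,0,0],
    [0,0,0],
    [0,0,0],
    [0,0,0],
    [0,0,0],
  ],
  hand=[0,0,0,0,0],
)

```text
t: 55.53
position: [526.6, -398.4, 122.8]
orientation: [[-0.022, 0.003, 1.0], [-1.0, -0.002, -0.022], [0.002, -1.0, 0.003]]
contact_force: [0.9, -0.3, -3.7]
opening: 0.529
```

Emit:
step_arm(
  dp=[
    [-0.001,0.04,0],
    [-0.004,0.11,0],
    [-0.008,0.19,0],
    [-0.012,0.28,0],
    [-0.016,0.37,0],
  ],
  delta_rot=[
    [0,0,0],
    [0,0,0],
    [0,0,0],
    [0,0,0],
    [0,0,0],
  ],
  hand=[0,0,0,0,0],
)

```text
t: 55.95
position: [519.2, -249.0, 122.2]
orientation: [[-0.023, 0.001, 1.0], [-1.0, -0.001, -0.023], [0.001, -1.0, 0.001]]
contact_force: [0.3, 0.3, -3.8]
opening: 0.531
```

Emit:
step_arm(
  dp=[
    [-0.004,0.09,0],
    [-0.008,0.18,0],
    [-0.012,0.27,0],
    [-0.016,0.36,0],
    [-0.02,0.45,0],
  ],
  delta_rot=[
    [0,0,0],
    [0,0,0],
    [0,0,0],
    [0,0,0],
    [0,0,0],
  ],
  hand=[0,0,0,0,0],
)

```text
t: 56.37
position: [510.3, -67.2, 121.9]
orientation: [[-0.023, 0.0, 1.0], [-1.0, -0.0, -0.023], [0.0, -1.0, 0.0]]
contact_force: [1.6, 0.1, -3.8]
opening: 0.533
```

Emit:
step_arm(
  dp=[
    [-0.004,0.09,0],
    [-0.008,0.18,0],
    [-0.012,0.27,0],
    [-0.016,0.34,0],
    [-0.018,0.4,0],
  ],
  delta_rot=[
    [0,0,0],
    [0,0,0],
    [0,0,0],
    [0,0,0],
    [0,0,0],
  ],
  hand=[0,0,0,0,0],
)

```text
t: 56.78
position: [502.0, 95.1, 121.7]
orientation: [[-0.022, -0.001, 1.0], [-1.0, 0.0, -0.022], [0.0, -1.0, -0.001]]
contact_force: [1.1, 0.6, -4.0]
opening: 0.529
```

Emit:
step_arm(
  dp=[
    [-0.003,0.09,0],
    [-0.006,0.18,0],
    [-0.008,0.27,0],
    [-0.008,0.33,0],
    [-0.008,0.356,0],
  ],
  delta_rot=[
    [0,0,0],
    [0,0,0],
    [0,0,0],
    [0,0,0],
    [0,0,0],
  ],
  hand=[0,0,0,0,0],
)

```text
t: 57.2
position: [498.1, 241.1, 121.4]
orientation: [[-0.017, -0.001, 1.0], [-1.0, 0.001, -0.017], [-0.001, -1.0, -0.001]]
contact_force: [0.8, -0.1, -3.3]
opening: 0.534
```

Emit:
step_arm(
  dp=[
    [0,0,-0.03],
    [0,0,-0.07],
    [0.002,0,-0.12],
    [0.003,0.001,-0.16],
    [0.003,0.001,-0.175],
  ],
  delta_rot=[
    [0,-0.008,0],
    [0,-0.008,0],
    [0,-0.008,0],
    [0,-0.008,0],
    [0,-0.008,0],
  ],
  hand=[0,0,0,0,0],
)

```text
t: 57.62
position: [497.2, 240.0, 48.6]
orientation: [[-0.018, -0.002, 1.0], [-1.0, -0.002, -0.018], [0.002, -1.0, -0.002]]
contact_force: [-0.5, -0.4, -4.4]
opening: 0.53
```

Emit:
step_arm(
  dp=[
    [0,0,0],
    [0,0,0],
    [0,0,0],
    [0,0,0],
    [0,0,0],
  ],
  delta_rot=[
    [0,0,0],
    [0,0,0],
    [0,0,0],
    [0,0,0],
    [0,0,0],
  ],
  hand=[0,0,0,0,0],
)

```text
t: 58.03
position: [498.1, 240.3, 49.8]
orientation: [[-0.018, -0.0, 1.0], [-1.0, -0.001, -0.018], [0.001, -1.0, -0.0]]
contact_force: [0.1, -0.3, -3.7]
opening: 0.535
```

Emit:
step_arm(
  dp=[
    [0,-0.001,-0.004],
    [0,-0.001,-0.008],
    [0.001,-0.001,-0.011],
    [0.001,-0.001,-0.011],
    [0.001,-0.001,-0.011],
  ],
  delta_rot=[
    [0,0,0],
    [0,0,0],
    [0,0,0],
    [0,0,0],
    [0,0,0],
  ],
  hand=[0,0,0,0,0],
)

```text
t: 58.45
position: [498.3, 239.8, 45.2]
orientation: [[-0.018, -0.001, 1.0], [-1.0, -0.001, -0.018], [0.001, -1.0, -0.001]]
contact_force: [-0.6, -0.1, -4.1]
opening: 0.534
```

Emit:
step_arm(
  dp=[
    [0,0,0],
    [0,0,0],
    [0,0,0],
    [0,0,0],
    [0,0,0],
  ],
  delta_rot=[
    [0,0,0],
    [0,0,0],
    [0,0,0],
    [0,0,0],
    [0,0,0],
  ],
  hand=[0,0,0,0,0],
)

```text
t: 58.87
position: [498.3, 239.8, 45.2]
orientation: [[-0.018, -0.0, 1.0], [-1.0, -0.001, -0.018], [0.001, -1.0, -0.0]]
contact_force: [1.0, -0.1, -3.7]
opening: 0.529
```

Place, release, lift, and move aside towards -x for a clear overhead check.

Emit:
step_arm(
  dp=[
    [0,0,-0.001],
    [0,0,-0.002],
    [0,0,-0.003],
    [0,0,-0.0035],
    [0,0,-0.0035],
  ],
  delta_rot=[
    [0,0,0],
    [0,0,0],
    [0,0,0],
    [0,0,0],
    [0,0,0],
  ],
  hand=[0,0,0,0,0],
)

```text
t: 59.28
position: [498.4, 239.8, 44.3]
orientation: [[-0.018, -0.0, 1.0], [-1.0, -0.001, -0.018], [0.001, -1.0, -0.0]]
contact_force: [-2.5, -0.0, 1.1]
opening: 0.531
```

Emit:
step_arm(
  dp=[
    [0,0,0],
    [0,0,0],
    [0,0,0],
    [0,0,0],
    [0,0,0],
  ],
  delta_rot=[
    [0,0,0],
    [0,0,0],
    [0,0,0],
    [0,0,0],
    [0,0,0],
  ],
  hand=[0.75,0.75,0.75,0.75,0.75],
)

```text
t: 59.7
position: [498.6, 239.9, 44.4]
orientation: [[-0.018, 0.0, 1.0], [-1.0, -0.0, -0.018], [0.0, -1.0, 0.0]]
contact_force: [-0.2, 0.3, -0.2]
opening: 0.749
```

Emit:
step_arm(
  dp=[
    [0,0,0.05],
    [0,0,0.12],
    [0,0,0.2],
    [0,0,0.3],
    [0,0,0.38],
  ],
  delta_rot=[
    [0,0,0],
    [0,0,0],
    [0,0,0],
    [0,0,0],
    [0,0,0],
  ],
  hand=[0.75,0.75,0.75,0.75,0.75],
)

```text
t: 60.12
position: [498.7, 240.0, 198.9]
orientation: [[-0.018, 0.001, 1.0], [-1.0, 0.0, -0.018], [-0.0, -1.0, 0.001]]
contact_force: [0.8, 0.7, 0.1]
opening: 0.748
```

Emit:
step_arm(
  dp=[
    [0,-0.09,0],
    [0,-0.18,0],
    [0,-0.27,0],
    [-0.02,-0.36,0],
    [-0.05,-0.44,0],
  ],
  delta_rot=[
    [0,0,0],
    [0,0,0],
    [0,0,0],
    [0,0,0],
    [0,0,0],
  ],
  hand=[0.75,0.75,0.75,0.75,0.75],
)

```text
t: 60.53
position: [479.1, 62.2, 198.9]
orientation: [[-0.018, 0.003, 1.0], [-1.0, -0.0, -0.018], [0.0, -1.0, 0.003]]
contact_force: [-0.1, -0.4, -0.3]
opening: 0.749
```

Emit:
step_arm(
  dp=[
    [-0.06,-0.07,0],
    [-0.12,-0.14,0],
    [-0.18,-0.2,0],
    [-0.24,-0.27,0],
    [-0.3,-0.33,0],
  ],
  delta_rot=[
    [0,0,0],
    [0,0,0],
    [0,0,0],
    [0,0,0],
    [0,0,0],
  ],
  hand=[0.75,0.75,0.75,0.75,0.75],
)

```text
t: 60.95
position: [357.7, -71.0, 199.0]
orientation: [[-0.018, 0.003, 1.0], [-1.0, -0.001, -0.018], [0.001, -1.0, 0.003]]
contact_force: [0.5, -0.2, 0.5]
opening: 0.75
```

```bash
cp top.npz top0.npz
python3 - <<'E'
from h import *
A=np.load('top0.npz'); grab('top'); grab('scene')
p=load('top')[0]; P0=None
P=cloud('top')
def sh(n,bx,z):
    x0,y0,x1,y1=(int(v*.7) for v in bx); f=6; up=lambda i:cv2.resize(i,None,fx=f,fy=f,interpolation=cv2.INTER_CUBIC); m=10
    R=cv2.matchTemplate(up(p[y0-m:y1+m,x0-m:x1+m]),up(A['p'][y0:y1,x0:x1]),cv2.TM_CCOEFF_NORMED); _,s,_,l=cv2.minMaxLoc(R)
    d=np.array(l)/f-m; print(n,'px',d.round(2),'score',round(s,3),'mm dx,dy',(-d[1]*(1145-z)/389).round(2),(-d[0]*(1145-z)/389).round(2))
sh('can',(250,282,292,318),105); sh('cancap',(254,286,282,312),108); sh('tin',(292,270,326,304),92); sh('tincap',(298,276,318,296),100); sh('bottle',(216,258,254,288),90); sh('tip',(222,262,244,284),90); sh('tray corner',(320,235,350,260),30)
im=cv2.resize(p,(800,600)); q=cv2.resize(load('scene')[0],(800,600))
o=np.zeros((600,800,3),np.uint8); o[:300]=cv2.resize(im[200:380,195:675],(800,300)); o[300:]=cv2.resize(q[280:560,260:660],(800,560))[:300]
cv2.imwrite('pics/end.png',o)
for n,x,y in [('can',472.5,315),('tin',498,239),('bot',521,388),('collar',567.5,7)]:
    m=np.hypot(P[...,0]-x,P[...,1]-y)<27; print(n,np.nanpercentile(P[m][:,2],[50,98]).round(1))
E
```

```text
can px [ 0.   -0.17] score 0.991 mm dx,dy 0.45 -0.0
cancap px [ 0.   -0.17] score 0.991 mm dx,dy 0.44 -0.0
tin px [0. 0.] score 0.991 mm dx,dy -0.0 -0.0
tincap px [ 0.   -0.17] score 0.908 mm dx,dy 0.45 -0.0
bottle px [0.   0.17] score 0.995 mm dx,dy -0.45 -0.0
tip px [0.   0.17] score 0.991 mm dx,dy -0.45 -0.0
tray corner px [0. 0.] score 0.997 mm dx,dy -0.0 -0.0
can [ 91.  112.2]
tin [ 89.5 102.3]
bot [ 65.6 100.6]
collar [33.9 38.9]
```

View pics/end.png

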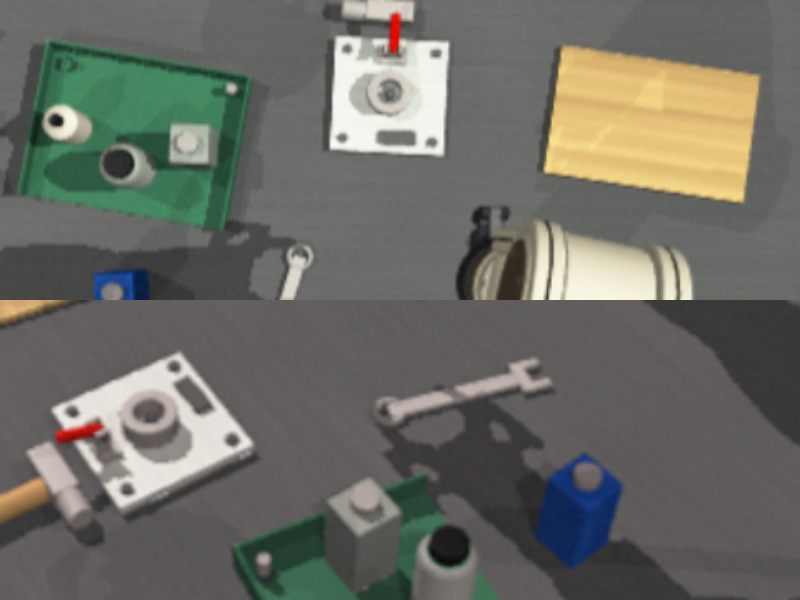

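All three containers are back within 0.5 mm of the start, standing upright. The collar lies flat over the pin, the board is empty and nothing else has moved. Before handing in, I'll let the arm settle.

Emit:
step_arm(
  dp=[
    [0,0,0],
    [0,0,0],
    [0,0,0],
    [0,0,0],
    [0,0,0],
  ],
  delta_rot=[
    [0,0,0],
    [0,0,0],
    [0,0,0],
    [0,0,0],
    [0,0,0],
  ],
  hand=[0.75,0.75,0.75,0.75,0.75],
)

```text
t: 61.47
position: [356.2, -71.4, 198.8]
orientation: [[-0.022, 0.001, 1.0], [-1.0, -0.001, -0.022], [0.001, -1.0, 0.001]]
contact_force: [0.2, -0.2, -0.3]
opening: 0.746
```

```bash
python3 -c "
from h import *
print(env.close_job())"
```

```text
the job is handed in; nothing more can be done
None
```

The job is done and handed in at about 61 s of the 152 s allowed. I stood the tin, can and bottle on the board, put the collar flat over the jig pin, and then returned the bottle, can and tin to the tray.

- **Containers:** compared with the first overhead picture, each is within about 0.5 mm of where it started. The measured heights show all three upright.
- **Collar:** it lies flat around the pin. Its top read 34–39 mm high against the 36 mm expected. The clamp and loose bar were undisturbed.
- **Forces:** the tool force stayed at about 5 N or less in every reading, well under the limits.
- **Disagreement:** the overhead camera placed things 2–3 mm lower in x than the arm did. I corrected for this from the wrist camera views. No final check failed.

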